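Set a specimen mount under the inspection microscope with forceps

TASK

Put the tall, narrow round specimen mount under the lens of the inspection microscope, using the forceps for it: lift the forceps out of the tray by the heel, lay them down on the rubber mat and take them again by the arms, pick the mount up with the jaws - the gripper itself must never touch it - and set it down gently, standing upright, inside the small ring marked in the middle of the stage. Lay the forceps back down flat on the rubber mat, and turn the fine focus knob (the small one at the outer end of the focus shaft) to mid-travel, with its white line straight up, without turning the coarse knob beside it; leave the other mounts and everything else as they are.

Things in the scene. Friction and masses are not known exactly. Their poses are not given: they have to be found in the camera images.
- forceps: Long spring forceps, plain steel, 204 mm long, 12 mm high, 48 g, lying flat, arms side by side; x points to the jaws, z up; origin on the underside below forceps_grip. At first in the tray's right-hand channel (floor 8 mm up), jaws away from the robot; channel walls stand 3 mm beside the arms and 4 mm above them; only the heel juts out, 34 mm, over the tray's front end.
- forceps_heel (a point): Grip place on the forceps' heel, the solid rear block, 36 mm long, 13 mm wide, 12 mm high: its middle, 16 mm from the rear end, 6 mm above the underside, 85 mm behind forceps_grip. Pinching the heel does not move the jaws.
- forceps_grip (a point): Middle between the forceps' arms at the ribbed flats where they are squeezed, 6 mm above the underside; flats reach 25 mm either way along x, 12 mm high. Free, 39 mm over the outsides; yields from 3 N. Squeezed to 37 mm they are held firmly with jaws 31 mm apart; at 31 mm (8 N) jaws 16 mm apart, flats parallel; at 24 mm the jaws meet. Sprung pivots lie 67 mm behind.
- forceps_jaws (a point): Middle between the two jaw pads of the forceps, 92 mm ahead of forceps_grip, 6 mm above the underside. Pads flat, 22 mm long, 12 mm high, 3 mm thick; free, they stand 35 mm apart, and they move 2.4 times as far as the squeeze at forceps_grip.
- mount_centre (a point): The tall round specimen mount, a plain steel cylinder 16 mm across, 18 mm high, 20 to 40 g: its centre, 9 mm above its foot. It stands on the dark specimen plate (56 x 172 mm, 10 mm thick) beyond the mat, at any of three places in a row along y, 58 mm apart.
- mount_tall: The tall round mount itself; origin at the centre of its foot.
- mount_disc: Bystander on the specimen plate: low, wide steel mount, 30 mm across, 10 mm high. Origin at the centre of its foot.
- mount_square: Bystander on the specimen plate: square steel mount, 18 x 18 mm, 12 mm high. Origin at the centre of its foot.
- mat_centre (a point): Centre of the top of the black rubber mat, fixed to the bench before the robot, 180 mm (x) by 150 mm (y), 2 mm thick. The forceps may stick out over its near and far edges. Microscope and tray stand left and right of it, either way round.
- stage_centre (a point): Middle of the microscope stage: of the white ring (27 mm) on the black stage plate, 22 mm above the bench, below the lens. x points from the user (robot side) to the microscope's back, z up. The base, 20 mm high, reaches 110 mm to the front, 135 back, 90 to each side. Lens and ring lamp (58 mm wide) begin 100 mm above the bench, then a 44 mm tube up to 243; post 105 mm behind, up to 215.
- fine_knob_left (a point): Centre of the left (+y) fine focus knob, 165 mm above the bench, 60 mm behind and 67 mm left of stage_centre in its axes: black cylinder, 28 mm across, 28 mm long, axis level along stage_centre's y, a white line along its rim. The coarse knob, also black, 44 mm across, 18 mm wide, lies 4 mm inward on the same axis, then the white housing, 28 mm to each side of the middle, top at 200 mm.
- fine_knob_right (a point): Centre of the right (-y) fine focus knob, mirror image of the left one: 67 mm right of the middle. Both sit on one shaft and turn together; either may be used, the one nearer the mat is easier to reach.
- fine_focus (a joint): Angle of the fine focus knob (rad): 0 with its white line straight up (mid-travel), in line with the black index line on the housing; positive when the line leans to the microscope's back (rotation about stage_centre's +y). Starts between 0.45 and 0.95; 0.05 N m of friction, stays where it is left; range -1.6 to 1.6.
- coarse_focus (a joint): Angle of the coarse focus knob (rad), same sense; 0 at the start, 0.12 N m of friction. It racks the lens tube up and down; to be left alone.
- coarse_rim (a point): A point on the rim of the left coarse knob, 22 mm from its axis.
- tray: Blue instrument tray, fixed: 190 mm (x) by 110 mm (y), 24 mm high, floor 8 mm thick, two channels along x, open at the front (-x, towards the robot). Origin at the centre of its underside. The forceps' channel, 48 mm wide, lies 26 mm right (-y) of the centre.
- spatula: Bystander: flat steel spatula, 170 mm long, lying in the left-hand channel of the tray.
- bottle: Bystander: brown glass bottle, 60 mm across, 130 mm high, behind the specimen plate. Origin at the centre of its foot.
- beaker: Bystander: glass beaker, 66 mm across, 85 mm high, behind the specimen plate. Origin at the centre of its foot.
- petri: Bystander: clear covered dish, 90 mm across, 16 mm high, near the back. Origin at the centre of its foot.
- marker: Bystander: marker pen, 135 mm long, 12 mm thick, lying near the back.
There are look-alikes about, which are no part of the job. There is more than one size of the part that bears mat_centre; the job needs the smallest.

How it is judged:
On the way, in this order (a step that is already met when the one before it is completed fails the run):
1. the forceps, out of the tray, lie flat on the mat and are let go (x of forceps_grip in the frame of mat_centre between -0.08 and 0.08 m and y of forceps_grip in the frame of mat_centre between -0.07 and 0.07 m and z of forceps_grip in the frame of mat_centre below 0.01 m and contact force between the fingers and forceps below 0.05 N), for 0.1 s.
2. the mount is carried in the jaws of the forceps, clear of the specimen plate (contact force between forceps and mount_tall above 0.3 N and height (world z) of mount_centre above 0.027 m), for 0.2 s.
3. the mount stands by itself in the middle of the stage, let go by the forceps (horizontal distance between mount_centre and stage_centre below 0.01 m and z of mount_centre in the frame of stage_centre between 0.006 and 0.012 m and angle between mount_centre's own z axis and vertical below 0.1 rad and contact force between forceps and mount_tall below 0.05 N), for 0.3 s.
At the end, for the whole second after the job is handed in: The tall mount stands upright on the stage within 10 mm of its centre; the forceps lie still and flat on the mat, forceps_grip within 80 mm (x) and 70 mm (y) of its centre; fine focus within 0.15 rad of 0 (line up); the robot has let go of everything (horizontal distance between mount_centre and stage_centre below 0.01 m and z of mount_centre in the frame of stage_centre between 0.006 and 0.012 m and angle between mount_centre's own z axis and vertical below 0.1 rad and x of forceps_grip in the frame of mat_centre between -0.08 and 0.08 m and y of forceps_grip in the frame of mat_centre between -0.07 and 0.07 m and z of forceps_grip in the frame of mat_centre below 0.01 m and angle between forceps_grip's own z axis and vertical below 0.12 rad and linear speed of each of forceps, mount_tall below 0.02 m/s and value of joint fine_focus between -0.15 and 0.15 rad); the robot touches nothing.
It fails at once if the gripper or arm itself touches the tall mount (contact force between any of the fingers, the arm and mount_tall above 0.3 N).
It fails at once if the tall mount is tipped over, or comes down on the stage faster than 0.3 m/s (dropped or thrown) (angle between mount_centre's own z axis and vertical above 0.6 rad or (horizontal distance between mount_centre and stage_centre below 0.03 m and z of mount_centre in the frame of stage_centre below 0.05 m and linear speed of mount_tall above 0.3 m/s)).
It fails at once if the coarse focus is turned by more than about 0.18 rad (distance of coarse_rim from where it was at the start of the episode above 0.004 m).
It fails at once if one of the other two mounts is shifted by more than 15 mm (distance of any of mount_disc, mount_square from where it was at the start of the episode above 0.015 m).
It fails at once if the spatula, bottle, beaker, dish or marker is shifted by more than 30 mm (distance of any of spatula, bottle, beaker, petri, marker from where it was at the start of the episode above 0.03 m).
It also fails if it takes over 72 s, if anything falls off the work surface, if the arm or the gripper's body presses on something with over 40 N, if the wrist force passes 120 N, or if a joint passes its speed limit or range.

ROBOT

A 7-joint arm with a two-finger parallel gripper is mounted at the origin on the work surface. World frame = base frame: x ahead of the robot, y to its left, z up, the work surface at z = 0. Lengths are in m, angles in rad, forces in N, time in s.
With the tool pointing down it reaches from about 0.4 to 0.9 m from the base axis. Payload 5.6 kg.
Tool frame: the origin (TCP) lies on the centre line of the jaws, within the pads' length; the fingertips stand 19 mm ahead of it and the grasp point (between the pads) is the TCP; z points along the fingers, y is the direction in which the jaws open and shut (so a half turn about z gives the same grasp; the last joint's range is limited). The gripper opens to 92 mm and grips with 3 to 60 N. Pads are 20 mm wide; open, the fingers measure 128 mm over their backs; the gripper's body (75 mm by 189 mm) begins 69 mm behind the grasp point.
Start: joints at [1.288, 0.468, -0.012, 1.603, 0.006, 1.071, -0.056], TCP at [0.154, -0.631, 0.234] pointing down, gripper open.
Joint ranges: [-2.53, 2.53], [-0.31, 2.02], [-1.57, 1.55], [0.28, 2.44], [-1.29, 4.43], [0.15, 1.84], [-2.92, 2.92]. Speed limits (rad/s): [2.57, 2.57, 3.14, 3.14, 3.14, 3.14, 3.14].

INTERFACE

Orientations are given as a unit quaternion [x, y, z, w].
In Python, from station import arm, viewer, finish_job gives the robot as it stands.
- The arm moves only by the tool send_rows, never from a script. Its argument "series" is a list of rows, each an object with "travel": the shift along the world's x, y, z in m, a list of three; "twist": the turn about the world's z in rad. A call has 1 to 8 rows; each row is the pose to reach, as a shift and turn from the pose commanded when the call began; what a row does not reach only later rows make up. A row lasts 1/12 s, in which the tool goes at most 41.7 mm and 7.16 degrees, less where a joint would pass 70% of its speed; a pose out of reach is approached as far as the arm can. A call with a gripper value outside its range is refused whole. "jaw" is the closure, from 0 (fully open) to 1 (shut), set as the call begins (left out, the last holds). The fingers move at their own pace and stop on an object; "newtons" is the grip in N (left out, the last holds). Time passes only in rows, so rows that repeat a pose let the fingers close. It gives the time, the measured TCP pose, the force and the opening at its end, in the units of the state.
- arm.read_state(): the state, without advancing time (a new reading comes with each control period).
- viewer.camera(name): name is "scene" or "top" or "wrist"; returns a dict with "color" (384x512x3 uint8, red, green, blue), "mtx" (3x3 intrinsics, pixels), "k1" (the pictures are not rectified: a ray, as slopes to the right and down, at radius r is drawn at 1 + k1 r^2 times it, then the intrinsics apply), "cam_to_world" (4x4, takes a point from camera to world coordinates). Camera axes: x right, y down, z forward; pixel columns grow to the right and rows downward; lengths in m; the calibration is good to about 2 mm. A picture is of the moment at which its call begins. There is no depth.
- finish_job(): hands the job in, once; it reports no verdict.
The state is a dict: "time_s": time; "joint_pos": joint angles; "qvel": joint speeds; "tau": joint torques, N m; "eef_pos": TCP position; "ee_rot": TCP orientation; "wrist_force": force on the tool from outside, world axes, zero at the start; "torque": the same for the moment, N m; "opening": finger opening in m.
Only numpy, scipy, OpenCV 4.12 (cv2) and the standard library are available. Lean on these libraries where they do the work, as an engineer would, in place of code of your own. Each camera call takes 0.05 s, during which the arm holds its last target. There are 200 camera calls.

## Working session

There is one attempt and no reset: what is moved stays moved. The work goes in short steps, Python scripts to look and compute and a tool call to move; the robot and the scene stay as the last step left them, time stands still between calls to the robot, and variables do not carry over. Pictures are saved under pics/ and viewed, about 8 in all and at most 12, crops included, and the job is handed in when it is done.

Besides the shell and the picture viewer there is one more tool, called after "Request:" as name(argument=value, ...) on one line, values as JSON. send_rows: Moves the arm, as the interface text tells. Its arguments: {"type":"object","properties":{"series":{"type":"array"},"jaw":{"type":"number"},"newtons":{"type":"number"}},"required":["series"]}

```bash
mkdir -p pics; cat > h.py <<'E'
import numpy as np,cv2
from station import arm,viewer,finish_job
def shot(n,f):
    c=viewer.camera(n); np.savez('pics/'+f+'.npz',**{k:np.array(v) for k,v in c.items()})
    cv2.imwrite('pics/'+f+'.png',c['color'][:,:,::-1]); return c
def load(f): return np.load('pics/'+f+'.npz')
def ray(c,u,v):
    K=c['mtx'];d=np.array([float(c['k1']),0,0,0,0])
    p=cv2.undistortPoints(np.array([[[u,v]]],float),K,d)[0,0]
    T=c['cam_to_world'];return T[:3,3],T[:3,:3]@np.array([p[0],p[1],1])
def onz(c,u,v,z):
    o,d=ray(c,u,v);return o+d*(z-o[2])/d[2]
def proj(c,P):
    T=np.linalg.inv(c['cam_to_world']);r,_=cv2.Rodrigues(T[:3,:3])
    return cv2.projectPoints(np.array(P,float).reshape(-1,1,3),r,T[:3,3],c['mtx'],np.array([float(c['k1']),0,0,0,0]))[0][:,0]
def crop(f,x0,y0,w,h,s,out):
    im=cv2.imread('pics/'+f+'.png')[y0:y0+h,x0:x0+w];cv2.imwrite('pics/'+out+'.png',cv2.resize(im,None,fx=s,fy=s,interpolation=cv2.INTER_CUBIC))
E
python3 - <<'E'
from h import *
a=shot('top','t0');b=shot('scene','s0')
im=np.vstack([a['color'],b['color']])[:,:,::-1]
cv2.imwrite('pics/both.png',cv2.resize(np.hstack([a['color'],b['color']])[:,:,::-1],(800,300)))
cv2.imwrite('pics/t0b.png',cv2.resize(a['color'][:,:,::-1],(800,600),interpolation=cv2.INTER_CUBIC))
print(arm.read_state()); print(a['cam_to_world'],b['cam_to_world'])
E
```

```text
{'time_s': 0.1, 'joint_pos': array([ 1.28797066,  0.46829782, -0.01160191,  1.60351749,  0.00603001,
        1.0713893 , -0.05632105]), 'qvel': array([-0.00041762, -0.00294682,  0.00026901, -0.00182137,  0.00174954,
        0.00099562, -0.00067745]), 'tau': array([ 1.09601177e-03, -5.21643448e+01, -1.24719602e-02, -2.44364512e+01,
       -5.68484142e-02,  1.41784869e-02,  7.20962362e-05]), 'eef_pos': array([ 0.15420934, -0.63094126,  0.23273574]), 'ee_rot': array([ 9.92823063e-01,  1.19589893e-01, -1.64009433e-04, -7.71873672e-04]), 'wrist_force': array([ 0.39864452, -0.58732823,  0.55968268]), 'torque': array([ 0.00418682, -0.02672267,  0.02202586]), 'opening': 0.09177990836999947}
[[-0.01904182 -0.99498214  0.098224    0.4158235 ]
 [-0.99969693  0.01741427 -0.01740062  0.08675697]
 [ 0.0156028  -0.09852557 -0.99501219  1.31739766]
 [ 0.          0.          0.          1.        ]] [[ 0.17550854  0.80661938 -0.5644129   1.1323314 ]
 [ 0.98441696 -0.1374122   0.10973215 -0.0307113 ]
 [ 0.01095486 -0.57487656 -0.81816681  0.99244778]
 [ 0.          0.          0.          1.        ]]
```

View pics/t0b.png

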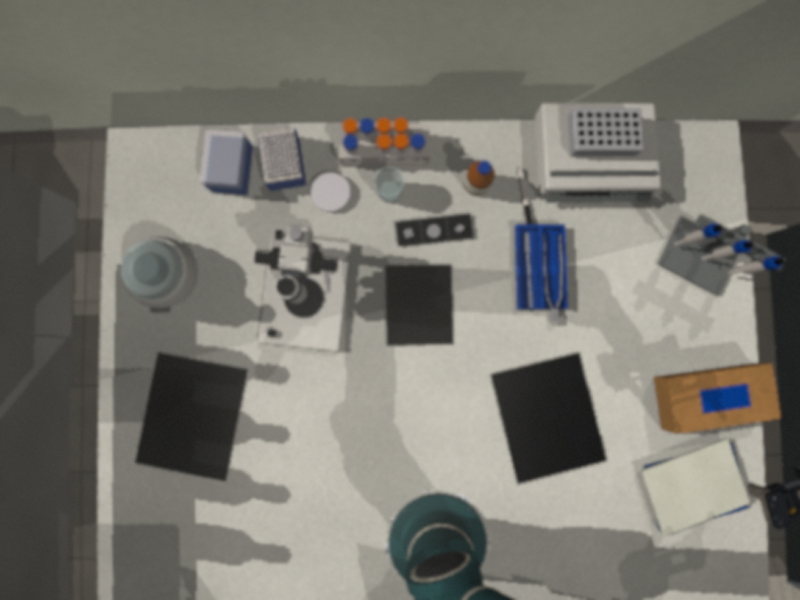

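View pics/s0.png

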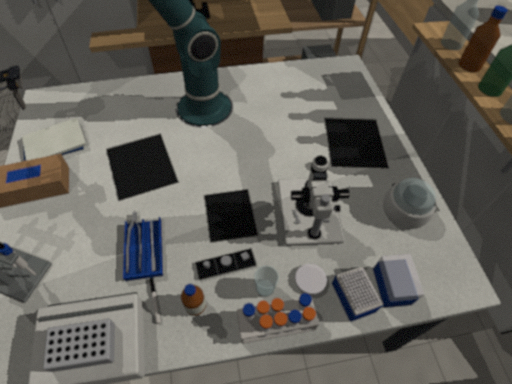

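The smallest mat is the one at top-view pixel (419,304), enlarged to 800 px wide. The two larger mats at (190,415) and (548,417) are look-alikes. The microscope is left of the mat and the tray is right. The plate with its three mounts is at (435,229). I'll enlarge to tell the mounts apart.

```bash
python3 - <<'E'
from h import *
a=cv2.imread('pics/t0.png');b=cv2.imread('pics/s0.png')
r=lambda im,x,y,w,h,W,H:cv2.resize(im[y:y+h,x:x+w],(W,H),interpolation=cv2.INTER_CUBIC)
A=r(a,240,130,128,84,768,504)   # x6
cv2.imwrite('pics/c1.png',A)
B=r(a,155,130,80,100,400,500); C=r(b,190,225,80,60,400,300); D=r(b,270,140,80,110,400,550)
out=np.zeros((550,800,3),np.uint8); out[:500,:400]=B; out[:,400:]=D
cv2.imwrite('pics/c2.png',out)
E
```

```text
(no output)
```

View pics/c1.png

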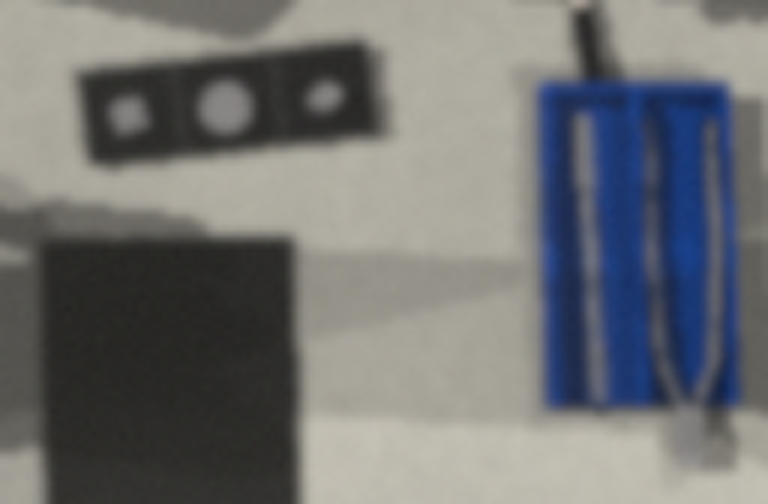

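View pics/c2.png

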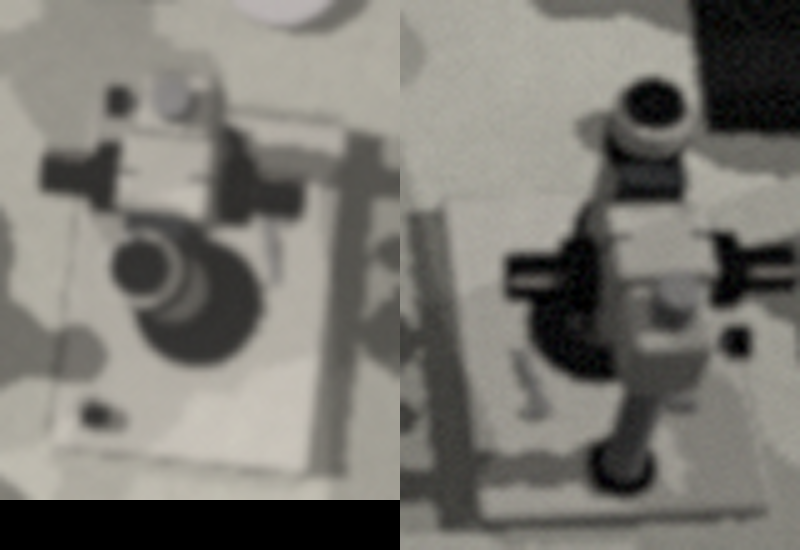

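The tall mount is the right-hand one: c1 (325,96) shows a small bright round top with its side visible. (128,115) is the square mount and (225,107) the wide disc. The forceps heel is at c1 (700,435). The microscope base corners and knobs are visible in c2. Next I'll turn these pixels into positions.

```bash
python3 - <<'E'
from h import *
np.set_printoptions(precision=4,suppress=True)
t=load('t0');s=load('s0')
c1=lambda x,y,z:onz(t,240+x/6-.42,130+y/6-.42,z)[:2]
c2=lambda x,y,z:onz(t,155+x/5-.4,130+y/5-.4,z)[:2]
d2=lambda x,y,z:onz(s,270+(x-400)/5-.4,140+y/5-.4,z)[:2]
big=lambda x,y,z:onz(t,x*.64,y*.64,z)[:2]
print('mat',[big(*p,.002) for p in [(387,265),(452,264),(453,344),(388,346)]])
pl=[c1(*p,.01) for p in [(82,72),(365,42),(383,135),(92,165)]];print('plate',pl,np.mean(pl,0))
print('square',c1(128,115,.022),'disc',c1(225,107,.02),'tall',c1(325,96,.024))
tr=[c1(*p,.024) for p in [(540,85),(728,85),(740,405),(548,408)]];print('tray',tr,np.mean(tr,0))
print('heel',c1(700,435,.02),'arms top ends',c1(650,110,.02),c1(712,120,.02))
print('base top-cam fl,fr,br',c2(55,445,.02),c2(310,468,.02),c2(345,130,.02))
print('base scn fl? ',[d2(*p,.02) for p in [(480,520),(765,510),(440,200)]])
print('lamp',c2(200,300,.1)); print('scope knobs top',c2(45,172,.165),c2(300,198,.165),'scn',d2(508,275,.165),d2(795,268,.165))
E
```

```text
mat [array([0.6086, 0.0955]), array([ 0.6085, -0.0508]), array([ 0.429 , -0.0481]), array([0.4273, 0.0963])]
plate [array([0.7067, 0.0743]), array([ 0.7222, -0.0927]), array([ 0.6664, -0.1015]), array([0.6513, 0.0694])] [ 0.6866 -0.0126]
square [0.6782 0.0482] disc [ 0.6824 -0.0084] tall [ 0.6872 -0.0664]
tray [array([ 0.6921, -0.1924]), array([ 0.6908, -0.3035]), array([ 0.503 , -0.3015]), array([ 0.5034, -0.1897])] [ 0.5973 -0.2468]
heel [ 0.4864 -0.2785] arms top ends [ 0.6773 -0.2577] [ 0.6709 -0.2942]
base top-cam fl,fr,br [0.4417 0.379 ] [0.4232 0.2045] [0.6565 0.1782]
base scn fl?  [array([0.6647, 0.1778]), array([0.688 , 0.3492]), array([0.4264, 0.2072])]
lamp [0.532  0.2673]
scope knobs top [0.6067 0.3533] [0.5877 0.196 ] scn [0.5891 0.1975] [0.6117 0.3583]
```

Request:
send_rows(series=[{"travel": [0.03, 0.03, 0], "twist": -0.08}, {"travel": [0.06, 0.06, 0], "twist": -0.16}, {"travel": [0.09, 0.09, 0], "twist": -0.24}, {"travel": [0.116, 0.116, 0], "twist": -0.24}, {"travel": [0.142, 0.144, 0], "twist": -0.24}, {"travel": [0.168, 0.174, 0], "twist": -0.24}, {"travel": [0.194, 0.204, 0], "twist": -0.24}, {"travel": [0.22, 0.234, 0], "twist": -0.24}], jaw=0.4, newtons=20)

```text
time_s: 0.77
eef_pos: [0.3751, -0.3956, 0.2334]
ee_rot: [1.0, -0.0, -0.0, -0.0]
wrist_force: [0.4, -0.2, -0.4]
opening: 0.0551
```

Request:
send_rows(series=[{"travel": [0.02, 0.03, 0], "twist": 0}, {"travel": [0.04, 0.06, 0], "twist": 0}, {"travel": [0.055, 0.085, 0], "twist": 0}, {"travel": [0.068, 0.105, 0], "twist": 0}, {"travel": [0.076, 0.118, 0], "twist": 0}, {"travel": [0.076, 0.12, 0], "twist": 0}, {"travel": [0.076, 0.12, 0], "twist": 0}, {"travel": [0.076, 0.12, 0], "twist": 0}])

```text
time_s: 1.43
eef_pos: [0.4494, -0.2785, 0.2334]
ee_rot: [1.0, -0.001, -0.0, 0.0]
wrist_force: [-0.3, -1.1, 0.8]
opening: 0.0551
```

```bash
python3 - <<'E'
from h import *
np.set_printoptions(precision=4,suppress=True)
w=shot('wrist','w1');st=arm.read_state();print(st['eef_pos'],st['ee_rot'],st['opening'],st['time_s'],st['joint_pos']);print(w['cam_to_world'],w['mtx'])
E
```

```text
[ 0.4493 -0.2789  0.2334] [ 1.     -0.0013 -0.0004  0.0002] 0.0553022329589984 1.4833 [ 0.6293  0.274  -0.1627  1.8905  0.0536  0.9816 -1.1306]
[[-0.0014 -0.9649 -0.2627  0.5247]
 [-1.      0.0012  0.0009 -0.2796]
 [-0.0006  0.2627 -0.9649  0.3845]
 [ 0.      0.      0.      1.    ]] [[332.7869   0.     261.4867]
 [  0.     332.7869 192.4324]
 [  0.       0.       1.    ]]
```

View pics/w1.png

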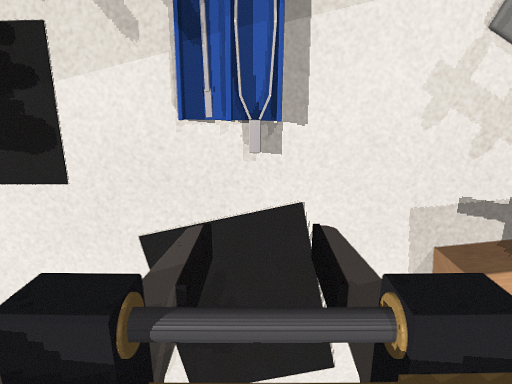

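In w1 the heel runs from (255,120) to (255,153) and the arms go up the image from it. The tray front edge is at row 120.

```bash
python3 - <<'E'
from h import *
np.set_printoptions(precision=4,suppress=True)
w=load('w1')
g=cv2.cvtColor(cv2.imread('pics/w1.png'),cv2.COLOR_BGR2HSV)
for v in (128,135,142,150,153,155):
    row=g[v,235:275]; print(v,[int(x) for x in row[:,2]])
for p in [(255,153.5),(255.5,120),(238,20),(276,20),(238.5,80),(271,80)]: print(p,onz(w,*p,.02))
E
```

```text
128 [231, 232, 232, 236, 240, 241, 244, 187, 188, 187, 182, 177, 176, 178, 199, 187, 186, 188, 188, 187, 188, 185, 187, 184, 192, 116, 152, 157, 161, 159, 162, 160, 159, 130, 133, 136, 139, 143, 142, 165]
135 [233, 235, 240, 241, 241, 210, 206, 210, 185, 183, 184, 187, 189, 190, 198, 184, 186, 187, 186, 184, 188, 186, 183, 185, 191, 111, 161, 162, 161, 161, 155, 154, 153, 127, 154, 159, 164, 167, 163, 158]
142 [236, 234, 232, 232, 233, 232, 235, 236, 224, 185, 188, 185, 184, 184, 199, 185, 184, 186, 184, 185, 186, 183, 181, 184, 184, 119, 155, 160, 166, 166, 164, 158, 161, 161, 168, 164, 160, 159, 162, 160]
150 [235, 236, 234, 232, 232, 236, 236, 234, 214, 215, 216, 219, 218, 225, 193, 182, 185, 185, 184, 184, 182, 182, 180, 182, 176, 112, 160, 162, 159, 156, 155, 152, 153, 154, 160, 161, 161, 161, 163, 160]
153 [233, 237, 237, 236, 235, 233, 235, 233, 214, 212, 217, 219, 221, 223, 221, 222, 226, 230, 183, 186, 186, 184, 203, 198, 239, 233, 232, 232, 237, 239, 239, 236, 234, 237, 239, 237, 149, 153, 159, 161]
155 [229, 233, 233, 233, 236, 236, 236, 235, 217, 218, 220, 219, 219, 220, 221, 224, 226, 224, 224, 222, 221, 222, 238, 237, 236, 232, 228, 227, 231, 236, 239, 236, 235, 235, 235, 232, 230, 235, 236, 236]
(255, 153.5) [ 0.4699 -0.2722  0.02  ]
(255.5, 120) [ 0.506  -0.2729  0.02  ]
(238, 20) [ 0.6045 -0.256   0.02  ]
(276, 20) [ 0.6044 -0.294   0.02  ]
(238.5, 80) [ 0.547  -0.2554  0.02  ]
(271, 80) [ 0.547  -0.2893  0.02  ]
```

Request:
send_rows(series=[{"travel": [0.018, 0.004, -0.03], "twist": -0.02}, {"travel": [0.036, 0.007, -0.07], "twist": -0.02}, {"travel": [0.036, 0.007, -0.11], "twist": -0.02}, {"travel": [0.036, 0.007, -0.15], "twist": -0.02}, {"travel": [0.036, 0.007, -0.18], "twist": -0.02}, {"travel": [0.036, 0.007, -0.2], "twist": -0.02}, {"travel": [0.036, 0.007, -0.21], "twist": -0.02}, {"travel": [0.036, 0.007, -0.21], "twist": -0.02}])

```text
time_s: 2.15
eef_pos: [0.4847, -0.2713, 0.0217]
ee_rot: [1.0, -0.011, -0.002, -0.0]
wrist_force: [0.0, -0.2, 0.3]
opening: 0.055
```

Request:
send_rows(series=[{"travel": [0, 0, 0], "twist": 0}, {"travel": [0, 0, 0], "twist": 0}, {"travel": [0, 0, 0], "twist": 0}, {"travel": [0, 0, 0], "twist": 0}, {"travel": [0, 0, 0], "twist": 0}, {"travel": [0, 0, 0], "twist": 0}], jaw=1, newtons=30)

```text
time_s: 2.65
eef_pos: [0.4867, -0.2706, 0.0243]
ee_rot: [1.0, -0.01, 0.0, 0.0]
wrist_force: [-0.3, -0.7, 0.2]
opening: 0.0173
```

Request:
send_rows(series=[{"travel": [0, 0, 0.006], "twist": 0}, {"travel": [0, 0, 0.018], "twist": 0}, {"travel": [0, 0, 0.034], "twist": 0}, {"travel": [0, 0, 0.052], "twist": 0}, {"travel": [0, 0, 0.068], "twist": 0}, {"travel": [0, 0, 0.078], "twist": 0}, {"travel": [0, 0, 0.082], "twist": 0}, {"travel": [0, 0, 0.082], "twist": 0}])

```text
time_s: 3.32
eef_pos: [0.4869, -0.2707, 0.107]
ee_rot: [1.0, -0.01, 0.001, 0.001]
wrist_force: [0.5, -1.1, -0.1]
opening: 0.0127
```

```bash
python3 - <<'E'
from h import *
np.set_printoptions(precision=4,suppress=True)
w=shot('wrist','w2');st=arm.read_state();print(st['eef_pos'],st['ee_rot'],st['opening'],st['time_s'],st['wrist_force'])
E
```

```text
[ 0.4863 -0.2705  0.1059] [ 0.9999 -0.0102  0.0002  0.0002] 0.013009895087536923 3.3667 [ 0.6384  0.5883 -0.7399]
```

View pics/w2.png

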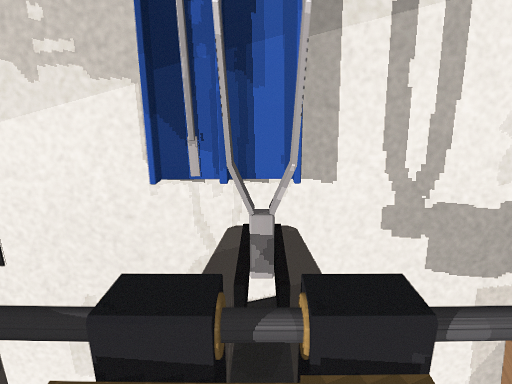

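Request:
send_rows(series=[{"travel": [-0.005, 0.015, 0], "twist": 0.0}, {"travel": [-0.015, 0.045, 0], "twist": 0.01}, {"travel": [-0.025, 0.08, 0], "twist": 0.02}, {"travel": [-0.035, 0.115, 0], "twist": 0.02}, {"travel": [-0.045, 0.15, 0], "twist": 0.02}, {"travel": [-0.051, 0.185, 0], "twist": 0.02}, {"travel": [-0.051, 0.22, 0], "twist": 0.02}, {"travel": [-0.051, 0.25, 0], "twist": 0.02}])

```text
time_s: 4.03
eef_pos: [0.4338, -0.0183, 0.1048]
ee_rot: [1.0, 0.0, -0.001, -0.0]
wrist_force: [0.6, 0.1, -0.4]
opening: 0.0125
```

Request:
send_rows(series=[{"travel": [0, 0.025, -0.01], "twist": 0.0}, {"travel": [0, 0.038, -0.025], "twist": 0.0}, {"travel": [0, 0.04, -0.04], "twist": 0}, {"travel": [0, 0.04, -0.054], "twist": 0}, {"travel": [0, 0.04, -0.066], "twist": 0}, {"travel": [0, 0.04, -0.075], "twist": 0}, {"travel": [0, 0.04, -0.08], "twist": 0}, {"travel": [0, 0.04, -0.08], "twist": 0}])

```text
time_s: 4.7
eef_pos: [0.4343, 0.0195, 0.0244]
ee_rot: [1.0, -0.0, -0.001, 0.0]
wrist_force: [-0.4, -0.4, -1.0]
opening: 0.0126
```

```bash
python3 - <<'E'
from h import *
np.set_printoptions(precision=4,suppress=True)
w=shot('wrist','w3');st=arm.read_state();print(st['eef_pos'],st['ee_rot'],st['opening'],st['time_s'],st['wrist_force'],st['torque'])
E
```

```text
[0.4349 0.0195 0.0251] [ 1.     -0.0002 -0.0008  0.    ] 0.012552579242752823 4.75 [-0.3084  0.8849 -0.8654] [ 0.0268 -0.0202 -0.0206]
```

View pics/w3.png

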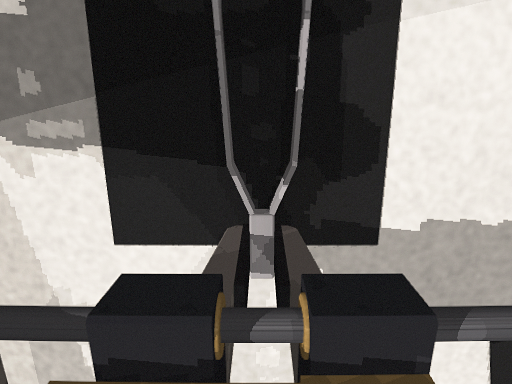

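The forceps lie along x over the mat, heel at (262,245). I'll lower 2 mm, open, back off and look.

Request:
send_rows(series=[{"travel": [0, 0, -0.001], "twist": 0}, {"travel": [0, 0, -0.002], "twist": 0}, {"travel": [0, 0, -0.002], "twist": 0}])

```text
time_s: 5.0
eef_pos: [0.4357, 0.0195, 0.024]
ee_rot: [1.0, -0.0, 0.0, 0.0]
wrist_force: [-0.6, -0.1, -1.0]
opening: 0.0128
```

Request:
send_rows(series=[{"travel": [0, 0, 0], "twist": 0}, {"travel": [0, 0, 0], "twist": 0}, {"travel": [0, 0, 0], "twist": 0}, {"travel": [0, 0, 0], "twist": 0}, {"travel": [0, 0, 0.02], "twist": 0}, {"travel": [0, 0, 0.05], "twist": 0}, {"travel": [0, 0, 0.08], "twist": 0}, {"travel": [0, 0, 0.08], "twist": 0}], jaw=0.45)

```text
time_s: 5.67
eef_pos: [0.4385, 0.02, 0.1079]
ee_rot: [1.0, -0.0, 0.004, -0.0]
wrist_force: [1.2, 0.5, 1.3]
opening: 0.0506
```

Request:
send_rows(series=[{"travel": [0.02, 0, 0.04], "twist": 0}, {"travel": [0.04, 0, 0.08], "twist": 0}, {"travel": [0.04, 0, 0.1], "twist": 0}, {"travel": [0.04, 0, 0.1], "twist": 0}, {"travel": [0.04, 0, 0.1], "twist": 0}])

```text
time_s: 6.08
eef_pos: [0.4761, 0.0195, 0.2044]
ee_rot: [1.0, -0.0, 0.001, 0.0]
wrist_force: [-0.8, 0.2, -0.2]
opening: 0.0504
```

```bash
python3 - <<'E'
from h import *
np.set_printoptions(precision=4,suppress=True)
w=shot('wrist','w4');st=arm.read_state();print(st['eef_pos'],st['ee_rot'],st['opening'],st['time_s'],st['wrist_force'],st['torque'])
E
```

```text
[0.4748 0.0194 0.2031] [ 1.     -0.0002 -0.0003  0.0002] 0.050784746013684615 6.1333 [ 0.026   0.1755 -0.3543] [ 0.0333  0.0085 -0.004 ]
```

View pics/w4.png

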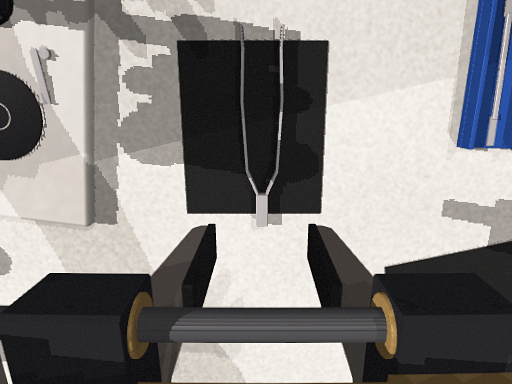

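The forceps lie on the mat, heel rear at (262,226), heel front at (262,194), arms at columns 242 and 281. The black stage plate's edge is at the left, around (44,115).

```bash
python3 - <<'E'
from h import *
np.set_printoptions(precision=4,suppress=True)
w=load('w4');im=cv2.imread('pics/w4.png');g=im.max(2)
for p in [(262,225.5),(262.3,194)]: print('heel',p,onz(w,*p,.014)[:2])
for v in (60,80,100,120,140,160):
    r=g[v,225:300].astype(int); c=np.where(r>90)[0]+225; print(v,c.tolist(), onz(w,c[0],v,.014)[:2],onz(w,c[-1],v,.014)[:2])
print('mat',[onz(w,*p,.002)[:2] for p in [(177,41),(328,40),(321,213),(188,213)]])
print('base right edge',[onz(w,*p,.02)[:2] for p in [(88,225),(92,100),(92,20)]])
for v in (85,100,115,117,130,145): 
    print(v,[int(x) for x in g[v,0:52:2]])
print('stage',[onz(w,*p,.022)[:2] for p in [(44,115),(10,117)]])
E
```

```text
heel (262, 225.5) [0.4216 0.0182]
heel (262.3, 194) [0.4573 0.0179]
60 [241, 242, 243, 280, 281, 282] [0.5913 0.0385] [ 0.5913 -0.0011]
80 [241, 242, 243, 280, 281, 282] [0.5729 0.0388] [ 0.5729 -0.0013]
100 [241, 242, 281, 282] [0.554  0.0391] [ 0.554  -0.0016]
120 [242, 243, 244, 279, 280, 281] [0.5345 0.0384] [ 0.5345 -0.0009]
140 [244, 245, 278, 279] [0.5145 0.0366] [0.5145 0.0009]
160 [245, 246, 247, 277, 278] [0.4939 0.0359] [0.4939 0.0016]
mat [array([0.6107, 0.1022]), array([ 0.6115, -0.0469]), array([ 0.432 , -0.0479]), array([0.432 , 0.1012])]
base right edge [array([0.4242, 0.2065]), array([0.5546, 0.1851]), array([0.6267, 0.1763])]
85 [45, 44, 44, 43, 39, 43, 45, 45, 41, 44, 41, 43, 39, 17, 202, 182, 198, 197, 198, 198, 189, 189, 185, 96, 148, 146]
100 [44, 43, 44, 40, 39, 41, 40, 43, 42, 43, 40, 41, 39, 37, 38, 37, 40, 39, 44, 160, 204, 186, 157, 185, 180, 71]
115 [43, 39, 41, 38, 96, 97, 39, 40, 38, 39, 36, 36, 41, 40, 36, 36, 35, 37, 37, 34, 30, 205, 99, 202, 202, 201]
117 [39, 39, 43, 37, 52, 148, 37, 36, 36, 40, 37, 38, 35, 36, 36, 38, 35, 36, 36, 37, 36, 98, 96, 205, 201, 201]
130 [55, 40, 30, 36, 36, 37, 34, 39, 35, 34, 38, 31, 33, 34, 38, 32, 36, 35, 30, 31, 32, 179, 190, 199, 200, 202]
145 [36, 36, 38, 34, 34, 33, 30, 30, 34, 34, 34, 32, 30, 35, 29, 32, 31, 21, 135, 104, 96, 198, 200, 199, 197, 196]
stage [array([0.5407, 0.2342]), array([0.5391, 0.2693])]
```

Request:
send_rows(series=[{"travel": [0.0, 0.03, 0], "twist": 0}, {"travel": [-0.01, 0.06, 0], "twist": 0}, {"travel": [-0.02, 0.08, 0], "twist": 0}, {"travel": [-0.025, 0.08, 0], "twist": 0}, {"travel": [-0.025, 0.08, 0], "twist": 0}, {"travel": [-0.025, 0.08, 0], "twist": 0}])

```text
time_s: 6.63
eef_pos: [0.4495, 0.0986, 0.2024]
ee_rot: [1.0, -0.0, -0.001, 0.001]
wrist_force: [0.7, -0.5, -0.9]
opening: 0.0503
```

```bash
python3 - <<'E'
from h import *
shot('wrist','w5')
E
```

Request:
send_rows(series=[{"travel": [0.03, -0.02, 0], "twist": 0}, {"travel": [0.06, -0.05, 0], "twist": 0}, {"travel": [0.09, -0.08, 0], "twist": 0}, {"travel": [0.11, -0.11, 0], "twist": 0}, {"travel": [0.11, -0.13, 0], "twist": 0}, {"travel": [0.11, -0.13, 0], "twist": 0}, {"travel": [0.11, -0.13, 0], "twist": 0}, {"travel": [0.11, -0.13, 0], "twist": 0}])

```text
time_s: 7.35
eef_pos: [0.5599, -0.0304, 0.2031]
ee_rot: [1.0, -0.0, -0.001, -0.0]
wrist_force: [0.1, 0.5, -0.6]
opening: 0.0502
```

```bash
python3 - <<'E'
from h import *
np.set_printoptions(precision=4,suppress=True)
shot('wrist','w6');print(arm.read_state()['eef_pos'],arm.read_state()['time_s'])
w=load('w5')
print('ring',proj(w,[.542,.282,.022]),'knob',proj(w,[.593,.208,.165]),'tall',proj(load('w6'),[.687,-.066,.028]))
a=cv2.imread('pics/w5.png')[0:220,0:290];b=cv2.imread('pics/w6.png')[0:220,120:400]
out=np.zeros((600,800,3),np.uint8)
A=cv2.resize(a,(790,600),interpolation=cv2.INTER_CUBIC);out=A
cv2.imwrite('pics/v9.png',out)
E
```

```text
[ 0.56   -0.0296  0.2034] 7.4
ring [[69.3044 84.16  ]] knob [[ 43.2144 -35.6659]] tall [[299.8148  43.3022]]
```

View pics/v9.png

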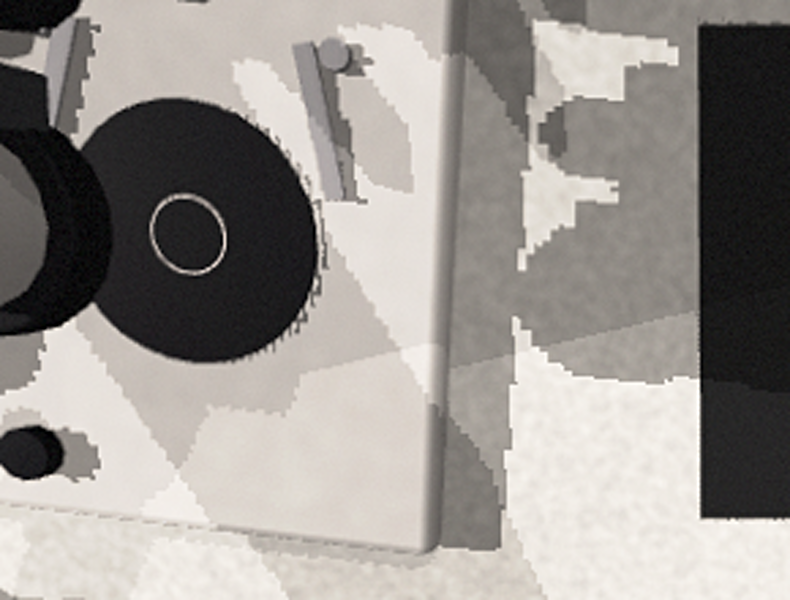

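The ring shows at v9 (188,234), close to its predicted place. A small dial stands at (30,452) on the base front-left. Next: the microscope yaw, the dial's position and the mount.

```bash
python3 - <<'E'
from h import *
np.set_printoptions(precision=4,suppress=True)
w=load('w5');s=290/790
f=lambda x,y,z:onz(w,x*s-.3,y*s-.3,z)[:2]
c=f(188,234,.022);print('ring',c)
a,b=f(0,507,.02),f(400,551,.02);print('front edge',a,b,np.arctan2((a-b)[0]*-1,(a-b)[1]))
a,b=f(433,500,.02),f(460,50,.02);print('right',a,b,np.arctan2((b-a)[1],(b-a)[0]))
print('dial',f(32,452,.03),f(32,452,.05))
w=load('w6');im=cv2.imread('pics/w6.png')
roi=im[10:90,120:400];cv2.imwrite('pics/v10.png',cv2.resize(roi,(798,228),interpolation=cv2.INTER_CUBIC))
g=im.max(2)
sub=g[15:75,275:330].astype(int)
n,l,stt,ce=cv2.connectedComponentsWithStats((sub>85).astype(np.uint8))
for i in range(n): print(stt[i]+np.array([275,15,0,0,0]),ce[i]+[275,15])
E
```

```text
ring [0.5407 0.2828]
front edge [0.441  0.3731] [0.4234 0.2185] -0.1137210050606315
right [0.4436 0.204 ] [0.5994 0.1828] -0.13517966731671158
dial [0.4644 0.3482] [0.4681 0.3327]
[ 275   15   55   56 2577] [301.319   41.3426]
[328  15   2  39  60] [328.65  30.85]
[289  32  19  21 293] [297.5119  41.7065]
[275  64  55  11 370] [305.9757  70.9162]
```

View pics/v10.png

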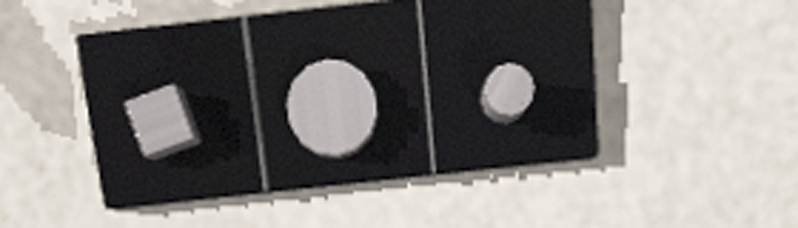

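The tall mount's top is at v10 (510,87), about (0.690,-0.065). This crop confirms it is the narrow round one with visible height. Now I'll grip the forceps by the arms.

Request:
send_rows(series=[{"travel": [-0.015, 0.02, 0], "twist": 0}, {"travel": [-0.03, 0.04, 0], "twist": 0}, {"travel": [-0.0375, 0.0485, -0.02], "twist": 0}, {"travel": [-0.0375, 0.0485, -0.055], "twist": 0}, {"travel": [-0.0375, 0.0485, -0.09], "twist": 0}, {"travel": [-0.0375, 0.0485, -0.125], "twist": 0}, {"travel": [-0.0375, 0.0485, -0.145], "twist": 0}, {"travel": [-0.0375, 0.0485, -0.15], "twist": 0}], jaw=0.38)

```text
time_s: 8.07
eef_pos: [0.5199, 0.0193, 0.0504]
ee_rot: [1.0, 0.001, -0.003, -0.0]
wrist_force: [-0.2, 0.2, -1.0]
opening: 0.0567
```

Request:
send_rows(series=[{"travel": [0, 0, -0.012], "twist": 0}, {"travel": [0, 0, -0.02], "twist": 0}, {"travel": [0, 0, -0.026], "twist": 0}, {"travel": [0, 0, -0.03], "twist": 0}, {"travel": [0, 0, -0.03], "twist": 0}, {"travel": [0, 0, -0.03], "twist": 0}])

```text
time_s: 8.57
eef_pos: [0.5233, 0.0181, 0.0241]
ee_rot: [1.0, -0.0, 0.0, 0.0]
wrist_force: [-0.0, -0.1, -0.2]
opening: 0.0569
```

```bash
python3 - <<'E'
from h import *
np.set_printoptions(precision=4,suppress=True)
w=shot('wrist','w7');st=arm.read_state();print(st['eef_pos'],st['opening'],st['time_s'],st['wrist_force'])
g=cv2.imread('pics/w7.png').max(2)
P=st['eef_pos']
for dx in (-.04,.03,.05):
    q=proj(w,[P[0]+dx,P[1],.014])[0];v=int(round(q[1]));print(q, [ (u,int(g[v,u])) for u in range(180,340,1) if g[v,u]>90])
E
```

```text
[0.5233 0.0181 0.0242] 0.05656834903179564 8.6167 [-0.9607 -0.315   0.2029]
[259.9296 315.2813] []
[259.7404 194.8737] [(217, 121), (218, 117), (219, 141), (220, 115), (221, 110), (224, 91)]
[259.6811 155.345 ] [(217, 120), (218, 116), (219, 116), (220, 115), (221, 111), (295, 173), (296, 162), (297, 155), (298, 157), (299, 156), (300, 158)]
```

Request:
send_rows(series=[{"travel": [0, 0, 0], "twist": 0}, {"travel": [0, 0, 0], "twist": 0}, {"travel": [0, 0, 0], "twist": 0}, {"travel": [0, 0, 0], "twist": 0}, {"travel": [0, 0, 0], "twist": 0}, {"travel": [0, 0, 0], "twist": 0}], jaw=0.603, newtons=18)

```text
time_s: 9.12
eef_pos: [0.5233, 0.0182, 0.024]
ee_rot: [1.0, -0.0, 0.0, -0.0]
wrist_force: [0.4, 0.2, 3.3]
opening: 0.0364
```

Request:
send_rows(series=[{"travel": [0, 0, 0.005], "twist": 0}, {"travel": [0, 0, 0.014], "twist": 0}, {"travel": [0, 0, 0.024], "twist": 0}, {"travel": [0, 0, 0.034], "twist": 0}, {"travel": [0, 0, 0.043], "twist": 0}, {"travel": [0, 0, 0.048], "twist": 0}, {"travel": [0, 0, 0.05], "twist": 0}, {"travel": [0, 0, 0.05], "twist": 0}])

```text
time_s: 9.78
eef_pos: [0.5232, 0.018, 0.0744]
ee_rot: [1.0, -0.0, 0.001, 0.0]
wrist_force: [-0.0, -0.4, -0.9]
opening: 0.0367
```

```bash
python3 - <<'E'
from h import *
np.set_printoptions(precision=4,suppress=True)
w=shot('wrist','w8');st=arm.read_state();print(st['eef_pos'],st['opening'],st['time_s'],st['wrist_force'])
P=st['eef_pos'];print('pred jaw pts',proj(w,[P+[.103,y,-.0155+.006] for y in (.015,-.015)]), proj(w,[P+[.081,y,-.0155+.006] for y in (.015,-.015)]))
im=cv2.imread('pics/w8.png')[0:300,110:410]
cv2.imwrite('pics/v11.png',cv2.resize(im,(600,600),interpolation=cv2.INTER_CUBIC))
E
```

```text
[0.5229 0.018  0.0739] 0.03673858308341548 9.8333 [-0.1241 -0.1836 -0.9036]
pred jaw pts [[226.1168  39.1376]
 [292.9444  39.1023]] [[227.3253  90.0402]
 [291.8857  90.0192]]
```

View pics/v11.png

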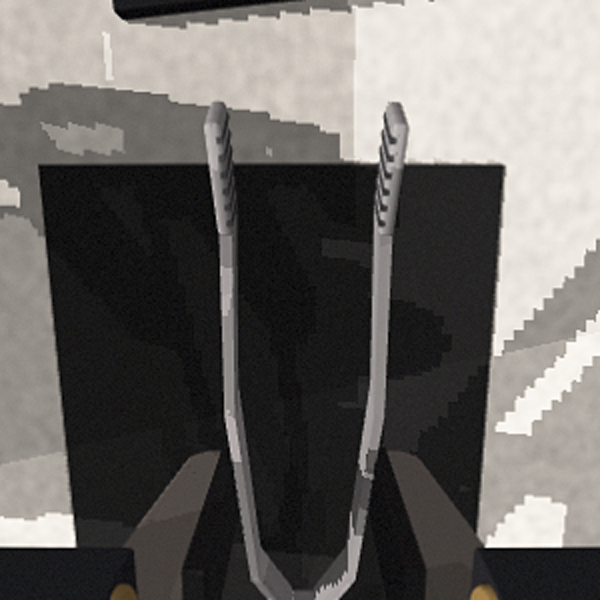

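```bash
cat > fit.py <<'E'
from h import *
from scipy.optimize import least_squares
np.set_printoptions(precision=4,suppress=True)
def fit(w,P,A,B,C):
    obs=np.array([*A,*B,*C],float)
    def pts(p):
        x,y,z,th,wa,wb,wc=p
        L=np.array([[.103,wa,.006],[.103,-wa,.006],[.081,wb,.006],[.081,-wb,.006],[.025,wc,.006],[.025,-wc,.006]])
        R=np.array([[np.cos(th),0,-np.sin(th)],[0,1,0],[np.sin(th),0,np.cos(th)]])
        return L@R.T+P+[x,y,z]
    pr=np.array([.016,.016,.018])
    f=lambda p:np.r_[(proj(w,pts(p))-obs).ravel(),(p[4:]-pr)/.0008,(p[2]+.013)/.003]
    s=least_squares(f,[0,0,-.013,0,*pr]);return s.x,f(s.x)
if __name__=='__main__':
    st=arm.read_state();P=st['eef_pos'];print(st['torque'],st['ee_rot'])
    x,r=fit(load('w8'),P,[(219,52),(308,52)],[(223,116),(301.5,116)],[(223.5,207),(301,207)]);print(x,r)
E
python3 fit.py
```

```text
[ 0.0063  0.0019 -0.0026] [ 1.     -0.0002  0.0002  0.0001]
[ 0.0118 -0.0013 -0.0172  0.6703  0.0127  0.0133  0.0181] [-1.2811  1.1823  0.1493  1.1614 -0.191  -1.8554  1.2036 -1.8638  0.2823
  0.6902  0.179   0.6987 -4.0793 -3.3245  0.1768 -1.3867]
```

In v11 the jaws splay and sit too high. The fit gives about 0.6 rad nose-up, so the heel stayed on the bench: the grip is too light in pitch. I'll lower it, open, and re-measure the forceps to grip further back and tighter.

Request:
send_rows(series=[{"travel": [0, 0, -0.01], "twist": 0}, {"travel": [0, 0, -0.022], "twist": 0}, {"travel": [0, 0, -0.034], "twist": 0}, {"travel": [0, 0, -0.042], "twist": 0}, {"travel": [0, 0, -0.047], "twist": 0}, {"travel": [0, 0, -0.0495], "twist": 0}, {"travel": [0, 0, -0.0495], "twist": 0}])

```text
time_s: 10.42
eef_pos: [0.5223, 0.0181, 0.0232]
ee_rot: [1.0, -0.0, -0.001, 0.0]
wrist_force: [-0.7, 0.9, -0.3]
opening: 0.0365
```

Request:
send_rows(series=[{"travel": [0, 0, 0], "twist": 0}, {"travel": [0, 0, 0], "twist": 0}, {"travel": [0, 0, 0], "twist": 0}, {"travel": [0, 0, 0], "twist": 0}, {"travel": [0, 0, 0.03], "twist": 0}, {"travel": [0, 0, 0.07], "twist": 0}, {"travel": [0, 0, 0.09], "twist": 0}, {"travel": [0, 0, 0.09], "twist": 0}], jaw=0.4)

```text
time_s: 11.08
eef_pos: [0.5261, 0.0184, 0.1188]
ee_rot: [1.0, -0.0, 0.004, -0.0]
wrist_force: [0.5, -0.2, -0.8]
opening: 0.0549
```

Request:
send_rows(series=[{"travel": [-0.02, 0, 0.04], "twist": 0}, {"travel": [-0.045, 0, 0.08], "twist": 0}, {"travel": [-0.047, 0, 0.09], "twist": 0}, {"travel": [-0.047, 0, 0.09], "twist": 0}, {"travel": [-0.047, 0, 0.09], "twist": 0}])

```text
time_s: 11.5
eef_pos: [0.4761, 0.0178, 0.2045]
ee_rot: [1.0, -0.0, 0.001, 0.0]
wrist_force: [-0.3, -0.2, -0.8]
opening: 0.0549
```

```bash
python3 - <<'E'
from h import *
np.set_printoptions(precision=4,suppress=True)
w=shot('wrist','w9');st=arm.read_state();print(st['eef_pos'],st['opening'],st['time_s'])
g=cv2.imread('pics/w9.png').max(2)
for v in (60,80,100,120,140):
    r=g[v,215:310].astype(int); c=np.where(r>90)[0]+215; print(v,c.tolist(), onz(w,c[0],v,.014)[:2],onz(w,c[-1],v,.014)[:2])
for v in range(180,232,4): c=np.where(g[v,245:280]>150)[0]+245; print(v,c.min() if len(c) else 0,c.max() if len(c) else 0, onz(w,262,v,.014)[0])
a=g[192:230,258:266].astype(int);print(a.mean(1).round())
a=g[:40,225:300];print([(v,np.where(a[v]>110)[0]+225) for v in (15,20,25,30,35)])
E
```

```text
[0.4757 0.0178 0.2035] 0.05492610596949883 11.55
60 [241, 242, 243, 280, 281, 282] [0.5912 0.0368] [ 0.5912 -0.0027]
80 [241, 242, 280, 281, 282] [0.5728 0.0371] [ 0.5727 -0.003 ]
100 [240, 241, 242, 281, 282] [0.5538 0.0384] [ 0.5538 -0.0033]
120 [242, 243, 279, 280, 281] [0.5344 0.0367] [ 0.5344 -0.0026]
140 [243, 244, 245, 278, 279] [0.5143 0.0359] [ 0.5143 -0.0008]
180 249 270 0.472455333877232
184 251 271 0.46812292135240985
188 253 269 0.46376279199909753
192 255 268 0.45937457230836526
196 255 266 0.4549578825900775
200 255 266 0.45051233682442166
204 255 266 0.44603754250941624
208 255 266 0.44153310050426187
212 256 266 0.4369986048683878
216 245 279 0.4324336426960446
220 245 279 0.4278377939462855
224 245 279 0.4232106312681756
228 245 279 0.41855171982105843
[ 41.  92.  94. 120. 184. 196. 195. 195. 194. 194. 194. 194. 194. 194.
 194. 194. 194. 194. 193. 194. 192. 193. 193. 192. 193. 192. 192. 193.
 192. 192. 193. 193. 192. 191. 169. 233. 233. 232.]
[(15, array([225, 226, 227, 228, 229, 230, 231, 232, 233, 234, 235, 236, 237,
       238, 239, 240, 241, 242, 243, 244, 245, 
[... 1153 characters left out ...]
230, 231, 232, 233, 238, 241, 244, 245,
       246, 247, 248, 249, 250, 251, 252, 253, 254, 255, 256, 257, 258,
       259, 260, 261, 262, 263, 264, 265, 266, 267, 268, 269, 270, 271,
       272, 273, 274, 275, 276, 277, 278, 279, 281, 282, 283, 284, 285,
       286, 287, 288, 289, 290, 291, 292, 293, 294, 295, 296, 297, 298,
       299])), (35, array([225, 226, 227, 228, 229, 230, 231, 232, 233, 241, 244, 245, 246,
       247, 248, 249, 250, 251, 252, 253, 254, 255, 256, 257, 258, 259,
       260, 261, 262, 263, 264, 265, 266, 267, 268, 269, 270, 271, 272,
       274, 275, 276, 277, 278, 279, 282, 283, 284, 285, 286, 287, 288,
       289, 290, 291, 292, 293, 294, 295, 296, 297, 298, 299]))]
```

Request:
send_rows(series=[{"travel": [0.02, 0, -0.02], "twist": 0}, {"travel": [0.032, 0, -0.05], "twist": 0}, {"travel": [0.032, 0, -0.085], "twist": 0}, {"travel": [0.032, 0, -0.12], "twist": 0}, {"travel": [0.032, 0, -0.15], "twist": 0}, {"travel": [0.032, 0, -0.17], "twist": 0}, {"travel": [0.032, 0, -0.18], "twist": 0}, {"travel": [0.032, 0, -0.18], "twist": 0}])

```text
time_s: 12.22
eef_pos: [0.5061, 0.0183, 0.0223]
ee_rot: [1.0, 0.0, -0.003, 0.0]
wrist_force: [1.1, -0.4, 0.3]
opening: 0.0552
```

Request:
send_rows(series=[{"travel": [0, 0, 0], "twist": 0}, {"travel": [0, 0, 0], "twist": 0}, {"travel": [0, 0, 0], "twist": 0}, {"travel": [0, 0, 0], "twist": 0}, {"travel": [0, 0, 0], "twist": 0}, {"travel": [0, 0, 0], "twist": 0}, {"travel": [0, 0, 0], "twist": 0}], jaw=0.637, newtons=20)

```text
time_s: 12.8
eef_pos: [0.5079, 0.018, 0.0241]
ee_rot: [1.0, -0.0, 0.0, 0.0]
wrist_force: [-0.0, -0.0, -0.7]
opening: 0.0337
```

Request:
send_rows(series=[{"travel": [0, 0, 0.004], "twist": 0}, {"travel": [0, 0, 0.009], "twist": 0}, {"travel": [0, 0, 0.015], "twist": 0}, {"travel": [0, 0, 0.021], "twist": 0}, {"travel": [0, 0, 0.027], "twist": 0}, {"travel": [0, 0, 0.03], "twist": 0}, {"travel": [0, 0, 0.03], "twist": 0}, {"travel": [0, 0, 0.03], "twist": 0}])

```text
time_s: 13.47
eef_pos: [0.508, 0.018, 0.0544]
ee_rot: [1.0, -0.0, 0.0, 0.0]
wrist_force: [-0.4, -0.3, -0.9]
opening: 0.0337
```

```bash
python3 - <<'E'
from h import *
np.set_printoptions(precision=4,suppress=True)
w=shot('wrist','w10');st=arm.read_state();P=st['eef_pos'];print(P,st['opening'],st['time_s'],st['wrist_force'],st['torque'])
g=cv2.imread('pics/w10.png').max(2)
for th in (0,.15,.3):
    L=np.array([[.014,0,-.0155]])+[[x*np.cos(th)-.006*np.sin(th),y,x*np.sin(th)+.006] for x,y in [(.103,.014),(.103,-.014),(.081,.014),(.081,-.014),(.025,.017),(.025,-.017)]]
    print(th,proj(w,L+P).tolist())
for v in range(0,200,8): 
    c=np.where(g[v,190:330]>100)[0]+190; print(v,c.tolist() if len(c)<40 else len(c))
E
```

```text
[0.5078 0.018  0.0541] 0.03360445653693505 13.5167 [ 0.0803  0.1698 -0.3814] [ 0.0482  0.0131 -0.0427]
0 [[227.454103460426, 4.510176411343053], [291.3481987780131, 4.470081720258094], [228.6150900369184, 57.69321164678951], [290.34185486690154, 57.667829465501626], [225.35943853861724, 178.16320667962086], [293.9709794454757, 178.16742219713583]]
0.15 [[223.69629430349977, -0.8417870191782697], [294.57800373412886, -0.8896637921145896], [225.93664433057813, 58.511927119550904], [292.6431202232892, 58.483844630507605], [224.61443022244703, 182.2214788611271], [294.6277441580096, 182.2268470807549]]
0.3 [[219.32320988125153, -0.1499939021468606], [298.33594244420476, -0.20558624309813922], [222.99561058711805, 64.42387491539122], [295.1692879641146, 64.39422042982142], [223.89131632818334, 187.4953005854042], [295.2649247302147, 187.5022078374953]]
0 140
8 140
16 135
24 133
32 133
40 133
48 133
56 [230, 231, 232, 233, 234, 288, 289, 290, 291, 292, 293]
64 [230, 231, 232, 233, 234, 235, 288, 289, 290, 291, 292, 293, 294]
72 [230, 231, 232, 233, 234, 235, 288, 289, 290, 291, 292, 293, 294]
80 [230, 231, 232, 233, 234, 288, 289, 290, 291, 292, 293, 294, 295]
88 [229, 230, 231, 232, 233, 234, 289, 290, 291, 292, 293, 294, 295]
96 [229, 230, 231, 232, 233, 289, 290, 291, 292, 293, 294, 295]
104 [229, 230, 231, 232, 233, 289, 290, 291, 292, 293, 294, 295]
112 [228, 229, 230, 231, 232, 233, 290, 291, 292, 293, 294, 295, 296]
120 [228, 229, 230, 231, 232, 290, 291, 292, 293, 294, 295, 296]
128 [290, 291, 292, 293, 294, 295, 296]
136 [291, 292, 293, 294, 295, 296, 297]
144 [291, 292, 293, 294, 295, 296, 297]
152 [291, 292, 293, 294, 295, 296, 297]
160 [292, 293, 294, 295, 296, 297]
168 [226, 291, 292, 293, 294, 295, 296, 297]
176 [227, 228, 229, 230, 231, 291, 292, 293, 294, 295, 296, 297]
184 [227, 228, 229, 230, 231, 290, 291, 292, 293, 294, 295, 296, 297]
192 [227, 228, 229, 230, 231, 290, 291, 292, 293, 294, 295, 296]
```

The forceps are now held level: arm width is constant in the image and the bend is at row 178, as predicted. Moving to hover over the mount.

Request:
send_rows(series=[{"travel": [0.008, -0.008, 0.01], "twist": 0}, {"travel": [0.02, -0.022, 0.018], "twist": 0}, {"travel": [0.035, -0.038, 0.02], "twist": 0}, {"travel": [0.05, -0.054, 0.02], "twist": 0}, {"travel": [0.063, -0.068, 0.02], "twist": 0}, {"travel": [0.072, -0.078, 0.02], "twist": 0}, {"travel": [0.076, -0.082, 0.02], "twist": 0}, {"travel": [0.076, -0.082, 0.02], "twist": 0}])

```text
time_s: 14.18
eef_pos: [0.5841, -0.0648, 0.0736]
ee_rot: [1.0, -0.001, -0.0, 0.0]
wrist_force: [-0.9, 1.2, -0.2]
opening: 0.0332
```

```bash
sleep 0; python3 - <<'E'
from h import *
np.set_printoptions(precision=4,suppress=True)
w=shot('wrist','w11');st=arm.read_state();P=st['eef_pos'];print(P,st['opening'],st['time_s'],st['wrist_force'])
print('pred mount top',proj(w,[.69,-.065,.028]),'jaw centre level',proj(w,P+[.106,0,-.0095]), 'tip/rear',proj(w,P+[.117,0,-.0095]),proj(w,P+[.095,0,-.0095]))
g=cv2.imread('pics/w11.png').max(2)
for v in range(0,110,5): 
    r=g[v,200:320]; print(v,' '.join('%d'%x for x in r[::3]))
E
```

```text
[ 0.5833 -0.0636  0.0736] 0.033515197109698976 14.2333 [-0.409  -0.3698 -0.9084]
pred mount top [[259.9157  44.4085]] jaw centre level [[256.3775  32.4982]] tip/rear [[256.2468   5.4268]] [[256.5057  58.7048]]
0 41 40 40 88 59 37 36 35 38 35 37 38 36 38 34 40 36 32 38 34 39 37 38 37 39 36 31 34 33 33 39 37 36 39 38 37 85 151 158 159
5 36 35 36 60 92 38 34 40 38 36 37 38 36 33 37 39 36 36 35 38 38 33 35 36 35 38 36 39 34 36 38 39 38 39 39 40 55 153 155 162
10 41 37 39 33 115 36 39 37 36 26 205 150 35 36 41 37 36 37 33 34 34 37 38 36 36 35 35 36 33 35 61 187 113 40 37 38 24 154 161 167
15 39 38 34 36 122 38 37 35 33 24 206 92 53 37 38 36 35 34 35 38 36 36 35 36 37 33 33 33 34 32 91 139 102 37 39 38 27 163 158 164
20 36 37 38 34 110 42 36 35 35 28 210 164 53 33 36 37 36 35 34 37 37 38 36 33 39 37 38 33 35 38 180 174 90 37 39 36 32 164 158 158
25 40 36 40 33 89 64 37 38 35 28 213 162 33 38 34 32 36 37 35 39 36 31 35 33 36 32 35 36 34 31 127 173 79 37 38 37 35 160 160 161
30 36 35 35 36 49 94 37 35 37 30 191 104 67 37 36 36 35 34 36 32 30 36 35 36 34 36 33 38 36 39 71 171 74 35 34 37 40 1
[... 1426 characters left out ...]
 30 34 34 30 31 27 24 36 161 161 66 113 147 143 147 160 159 165
90 34 34 36 36 36 36 36 119 32 34 165 166 47 18 17 11 32 58 115 112 116 120 118 120 119 113 119 122 119 124 163 160 159 162 159 248 237 237 240 157
95 29 53 109 114 118 116 121 121 117 115 163 168 104 118 116 217 105 148 155 156 254 246 210 212 206 220 219 222 216 221 163 158 237 243 241 241 241 242 242 243
100 195 201 111 113 225 219 219 223 211 215 161 168 228 222 220 217 210 244 243 240 241 242 238 210 213 215 211 215 215 219 162 159 222 242 242 239 240 238 238 241
105 220 219 216 219 221 218 217 218 219 223 159 166 225 219 215 218 220 246 244 243 241 238 238 238 215 219 217 224 223 224 159 160 216 238 240 243 240 242 245 244
```

```bash
python3 - <<'E'
from h import *
np.set_printoptions(precision=4,suppress=True)
w=load('w11');g=cv2.imread('pics/w11.png').max(2)
for v in (15,35,55,70,80,100): 
    print(v,[(u,int(g[v,u])) for u in [*range(228,242),*range(285,299)] if g[v,u]>60])
sub=(g[28:68,242:282]>130).astype(np.uint8);n,l,s,c=cv2.connectedComponentsWithStats(sub);print(s[1:]+np.array([242,28,0,0,0]),c[1:]+[242,28])
for v in (33,33): print('jaw',onz(w,263,v,.064))
print('mount',onz(w,260.3,44.5,.028), 'at z=.064 col 263', w['cam_to_world'][:3,3])
E
```

```text
15 [(228, 165), (229, 206), (230, 206), (231, 202), (232, 153), (233, 92), (234, 85), (235, 65), (289, 78), (290, 91), (291, 65), (292, 79), (293, 139), (294, 167), (295, 148), (296, 102)]
35 [(229, 191), (230, 192), (231, 175), (232, 165), (233, 150), (234, 104), (235, 78), (288, 77), (289, 151), (290, 199), (291, 193), (292, 173), (293, 166), (294, 140), (295, 97)]
55 [(230, 200), (231, 192), (232, 171), (233, 154), (234, 107), (235, 77), (287, 78), (288, 79), (289, 111), (290, 118), (291, 150), (292, 159), (293, 134), (294, 100)]
70 [(230, 152), (231, 166), (232, 165), (233, 165), (234, 168), (235, 150), (236, 80), (287, 75), (288, 170), (289, 163), (290, 165), (291, 163), (292, 164), (293, 170), (294, 163)]
80 [(230, 166), (231, 167), (232, 164), (233, 164), (234, 171), (235, 100), (236, 73), (288, 147), (289, 166), (290, 162), (291, 163), (292, 162), (293, 161), (294, 165), (295, 127)]
100 [(228, 205), (229, 160), (230, 161), (231, 159), (232, 165), (233, 168), (234, 95), (236, 228), (237, 226), (238, 225), (239, 222), (240, 222), (241, 221), (285, 215), (286, 214), (287, 219), (288, 223), (289, 155), (290, 162), (291, 161), (292, 161), (293, 159), (294, 159), (295, 161), (296, 222), (297, 245), (298, 242)]
[[246  32  28  30 654]] [[259.2446  46.5107]]
jaw [ 0.6891 -0.0666  0.064 ]
jaw [ 0.6891 -0.0666  0.064 ]
mount [ 0.69   -0.0652  0.028 ] at z=.064 col 263 [ 0.6592 -0.066   0.2247]
```

Request:
send_rows(series=[{"travel": [0.001, 0.001, -0.004], "twist": 0}, {"travel": [0.001, 0.001, -0.011], "twist": 0}, {"travel": [0.001, 0.001, -0.019], "twist": 0}, {"travel": [0.001, 0.001, -0.027], "twist": 0}, {"travel": [0.001, 0.001, -0.033], "twist": 0}, {"travel": [0.001, 0.001, -0.037], "twist": 0}, {"travel": [0.001, 0.001, -0.038], "twist": 0}, {"travel": [0.001, 0.001, -0.038], "twist": 0}])

```text
time_s: 14.9
eef_pos: [0.5846, -0.0629, 0.0356]
ee_rot: [1.0, -0.0, -0.0, -0.0]
wrist_force: [-0.3, -0.1, -0.8]
opening: 0.0334
```

```bash
python3 - <<'E'
from h import *
np.set_printoptions(precision=4,suppress=True)
w=shot('wrist','w12');st=arm.read_state();P=st['eef_pos'];print(P,st['opening'],st['time_s'],st['wrist_force'])
g=cv2.imread('pics/w12.png').max(2)
for v in range(0,80,8): 
    r=g[v,215:310]; print(v,' '.join('%d'%x for x in r[::2]))
E
```

```text
[ 0.5848 -0.0629  0.036 ] 0.033272444722423807 14.95 [ 0.7078 -0.3139  0.0168]
0 38 37 38 39 40 34 39 39 39 43 45 37 35 37 37 37 39 38 37 36 41 41 36 35 39 37 36 40 38 32 36 33 34 34 35 36 35 34 35 32 30 34 33 30 35 38 35 35
8 35 35 40 39 37 38 31 113 125 81 37 37 35 39 36 37 35 35 33 35 36 35 35 36 37 39 36 36 37 34 37 34 33 35 32 36 33 34 45 108 74 30 36 31 34 33 35 31
16 37 39 33 36 36 38 22 207 203 110 48 38 34 35 39 35 38 36 33 32 26 53 162 204 215 211 193 174 119 29 34 32 34 36 36 36 33 94 57 152 149 58 36 36 31 32 30 34
24 37 37 43 37 38 38 31 203 205 133 64 39 35 38 20 21 17 150 210 206 201 205 212 217 216 209 210 212 205 201 203 201 114 35 35 35 32 80 93 180 128 35 31 32 25 19 21 21
32 37 39 37 38 39 35 32 195 177 134 67 35 37 36 41 20 220 177 172 176 180 183 181 176 178 177 174 175 173 173 172 172 173 168 17 20 29 38 114 173 109 20 20 25 21 23 25 22
40 38 39 34 39 30 38 33 142 183 139 59 34 35 35 37 17 30 171 178 180 182 178 179 178 172 172 172 173 173 171 171 172 172 26 20 24 24 63 112 161 89 18 21 23 22 22 19 24
48 35 37 34 38 36 37 34 89 191 159 78 33 36 37 39 20 18 18 128 159 176 176 169 171 170 171 171 169 170 175 131 80 30 21 24 21 25 143 150 147 76 20 23 19 21 20 18 22
56 51 38 37 36 39 38 35 26 195 157 100 42 35 35 36 20 22 23 17 14 23 66 74 79 81 76 76 68 37 19 22 20 24 24 21 23 48 183 184 134 55 23 21 18 17 20 21 21
64 96 33 38 40 33 36 37 25 169 167 176 76 33 39 36 18 19 24 20 19 15 17 17 23 20 24 21 25 20 25 25 21 24 23 29 29 104 168 168 170 32 23 19 19 18 25 22 23
72 123 48 33 37 39 36 38 22 170 166 125 54 34 35 38 18 21 22 20 17 20 19 20 22 23 25 20 23 25 22 25 26 17 14 32 32 82 166 166 169 86 23 16 23 23 20 25 18
```

The mount sits between the jaws (columns 247–281, jaw inner faces 235 and 289). Squeeze and lift.

Request:
send_rows(series=[{"travel": [0, 0, 0], "twist": 0}, {"travel": [0, 0, 0], "twist": 0}, {"travel": [0, 0, 0], "twist": 0}, {"travel": [0, 0, 0], "twist": 0}, {"travel": [0, 0, 0], "twist": 0}, {"travel": [0, 0, 0], "twist": 0}], jaw=0.72, newtons=20)

```text
time_s: 15.45
eef_pos: [0.585, -0.063, 0.0362]
ee_rot: [1.0, -0.0, 0.0, 0.0]
wrist_force: [0.3, 0.0, -0.6]
opening: 0.0297
```

Request:
send_rows(series=[{"travel": [0, 0, 0.002], "twist": 0}, {"travel": [0, 0, 0.006], "twist": 0}, {"travel": [0, 0, 0.012], "twist": 0}, {"travel": [0, 0, 0.02], "twist": 0}, {"travel": [0, 0, 0.028], "twist": 0}, {"travel": [0, 0, 0.035], "twist": 0}, {"travel": [0, 0, 0.039], "twist": 0}, {"travel": [0, 0, 0.04], "twist": 0}])

```text
time_s: 16.12
eef_pos: [0.5856, -0.063, 0.0775]
ee_rot: [1.0, -0.0, 0.001, 0.0]
wrist_force: [-0.2, -1.0, -1.1]
opening: 0.0304
```

```bash
python3 - <<'E'
from h import *
np.set_printoptions(precision=4,suppress=True)
w=shot('wrist','w13');st=arm.read_state();P=st['eef_pos'];print(P,st['opening'],st['time_s'],st['wrist_force'],st['torque'])
g=cv2.imread('pics/w13.png').max(2)
print(proj(w,[P+[.117,0,-.01],P+[.095,0,-.01],P+[.039,0,-.01]]))
for v in range(0,110,8): 
    r=g[v,215:310]; print(v,' '.join('%d'%x for x in r[::2]))
E
```

```text
[ 0.5853 -0.063   0.0771] 0.03020751819371239 16.1667 [ 0.1329  0.181  -1.8149] [0.0563 0.0319 0.1015]
[[259.4757   5.0846]
 [259.5484  57.9906]
 [259.7228 177.9656]]
0 101 33 40 35 38 38 34 38 37 36 36 38 37 35 38 35 35 39 39 36 39 33 36 36 33 36 35 33 39 37 39 31 39 33 32 35 32 42 39 39 40 38 41 42 37 40 36 33
8 125 56 34 33 38 38 37 35 36 35 34 35 36 30 31 37 35 38 37 34 33 41 37 35 38 37 37 36 36 35 36 37 32 31 33 32 33 38 36 39 38 39 38 37 37 37 37 35
16 100 97 31 39 35 38 37 38 34 36 36 50 211 203 80 45 35 33 36 36 32 31 27 32 26 27 32 34 30 37 35 37 61 79 152 144 49 35 34 33 40 35 40 37 42 37 38 39
24 36 124 49 36 40 43 33 37 34 38 33 49 211 203 80 40 23 193 202 201 197 204 210 214 208 205 207 204 196 200 188 25 71 63 179 134 42 34 34 36 33 38 42 33 32 38 33 40
32 35 106 94 35 39 37 36 37 37 37 33 24 193 171 64 153 175 169 169 173 177 180 177 174 176 173 168 169 168 170 167 170 89 67 175 117 33 33 36 33 42 37 37 40 38 36 38 38
40 34 28 126 48 32 43 38 33 34 37 36 28 194 166 74 134 170 176 179 179 177 173 175 173 169 169 168 170 169 165 169 172 44 85 170 111 27 33 35 34 37 39 4
[... 639 characters left out ...]
33 40
80 34 38 36 34 115 77 35 33 40 39 31 124 164 167 77 33 34 36 35 32 34 32 33 38 32 35 32 36 31 31 35 28 35 168 163 163 94 32 30 30 37 36 35 35 35 35 34 35
88 34 37 35 37 29 124 34 33 33 30 29 167 164 166 60 32 33 35 33 30 32 34 32 30 34 32 29 33 35 36 32 33 27 171 163 164 165 17 15 17 8 14 45 77 112 150 145 151
96 13 13 9 27 55 90 107 107 110 113 111 163 162 124 121 166 162 158 157 159 163 159 153 158 157 107 111 113 116 134 110 229 224 203 163 161 165 156 171 247 246 243 244 245 245 243 242 240
104 225 219 218 215 216 219 219 216 214 212 193 161 162 60 228 245 240 240 240 241 244 244 242 237 241 242 240 237 238 211 215 216 212 211 163 161 157 237 245 244 238 240 241 242 241 241 239 238
```

The mount is carried: it stays centred between the jaws after the lift and the opening is 30 mm. Moving to the stand-off in front of the stage.

Request:
send_rows(series=[{"travel": [-0.005, 0.005, 0], "twist": 0}, {"travel": [-0.016, 0.017, 0], "twist": -0.01}, {"travel": [-0.032, 0.034, 0], "twist": -0.03}, {"travel": [-0.05, 0.053, 0], "twist": -0.05}, {"travel": [-0.068, 0.073, 0], "twist": -0.07}, {"travel": [-0.086, 0.093, 0], "twist": -0.09}, {"travel": [-0.104, 0.113, 0], "twist": -0.11}, {"travel": [-0.12, 0.134, 0], "twist": -0.125}])

```text
time_s: 16.83
eef_pos: [0.4627, 0.0719, 0.0757]
ee_rot: [0.998, -0.063, -0.001, 0.0]
wrist_force: [0.4, -0.1, -1.9]
opening: 0.0304
```

Request:
send_rows(series=[{"travel": [-0.01, 0.023, 0], "twist": 0}, {"travel": [-0.02, 0.047, 0], "twist": 0}, {"travel": [-0.03, 0.072, 0], "twist": 0}, {"travel": [-0.04, 0.098, 0], "twist": 0}, {"travel": [-0.048, 0.124, 0], "twist": 0}, {"travel": [-0.056, 0.15, 0], "twist": 0}, {"travel": [-0.062, 0.174, 0], "twist": 0}, {"travel": [-0.065, 0.196, 0], "twist": 0}])

```text
time_s: 17.5
eef_pos: [0.3979, 0.2686, 0.0758]
ee_rot: [0.998, -0.062, -0.001, 0.0]
wrist_force: [0.1, -0.7, -0.9]
opening: 0.0303
```

Request:
send_rows(series=[{"travel": [0, 0.014, 0], "twist": 0}, {"travel": [0, 0.024, 0], "twist": 0}, {"travel": [0, 0.0295, 0], "twist": 0}, {"travel": [0, 0.0305, 0], "twist": 0}, {"travel": [0, 0.0305, 0], "twist": 0}, {"travel": [0, 0.0305, 0], "twist": 0}])

```text
time_s: 18.0
eef_pos: [0.4001, 0.2962, 0.0759]
ee_rot: [0.998, -0.063, -0.0, 0.001]
wrist_force: [1.1, -0.4, -1.3]
opening: 0.0298
```

```bash
python3 - <<'E'
from h import *
np.set_printoptions(precision=4,suppress=True)
w=shot('wrist','w14');st=arm.read_state();P=st['eef_pos'];print(P,st['ee_rot'],st['opening'],st['time_s'],st['wrist_force'])
g=cv2.imread('pics/w14.png').max(2)
for v in range(8,72,8): 
    r=g[v,215:310]; print(v,' '.join('%d'%x for x in r[::2]))
shot('scene','s1'); print(proj(load('s1'),[.5407,.2828,.022]),proj(load('s1'),P))
E
```

```text
[0.4001 0.2962 0.076 ] [ 0.998  -0.0635 -0.0001  0.0005] 0.030110808165785846 18.05 [-0.0092  0.4854 -0.9119]
8 32 35 31 35 36 35 33 34 34 32 36 30 41 48 33 33 35 31 35 34 36 36 33 31 34 37 28 36 34 35 30 31 32 30 32 36 32 33 33 30 32 36 33 36 33 31 31 34
16 31 33 29 32 31 33 35 35 35 30 35 46 182 158 64 38 30 31 32 34 32 33 28 57 32 27 32 27 32 32 31 28 60 60 146 142 56 31 34 35 31 36 31 30 34 31 33 30
24 31 28 31 33 31 34 31 32 35 34 33 21 182 162 65 43 30 163 164 163 158 166 170 172 169 167 166 166 157 161 159 33 51 60 143 132 45 33 35 35 27 33 30 32 29 34 33 33
32 30 33 35 30 32 32 36 33 31 36 31 20 180 164 65 120 165 161 160 165 171 172 169 166 167 164 162 160 161 161 159 160 103 57 168 120 36 32 36 35 28 31 32 31 31 31 30 32
40 34 32 31 31 30 32 30 35 34 29 31 25 180 158 63 85 163 165 169 171 167 164 166 164 159 159 159 160 160 160 160 163 61 97 183 130 31 31 31 35 33 30 31 31 30 32 28 40
48 35 31 33 33 30 31 27 31 34 33 25 25 184 157 81 34 19 163 170 164 164 161 158 157 161 159 159 158 162 161 69 62 31 132 161 121 26 30 34 32 31 33 30 152 195 138 204 202
56 209 149 56 25 31 30 33 33 32 31 25 24 187 155 102 37 30 31 32 60 73 69 67 75 69 69 69 72 62 29 31 32 66 166 171 116 24 88 212 150 160 202 204 202 205 204 202 202
64 205 206 205 203 204 203 203 203 205 206 189 159 158 159 165 52 17 27 25 29 30 22 22 13 39 76 118 159 168 169 202 203 155 176 175 176 206 202 202 203 203 201 201 201 199 200 197 198
[[308.4582 204.094 ]] [[303.3205 159.5889]]
```

Request:
send_rows(series=[{"travel": [0.004, 0, 0], "twist": 0}, {"travel": [0.012, 0, 0], "twist": 0}, {"travel": [0.021, 0.001, 0], "twist": 0}, {"travel": [0.029, 0.001, 0], "twist": 0}, {"travel": [0.034, 0.001, 0], "twist": 0}, {"travel": [0.0355, 0.001, 0], "twist": 0}, {"travel": [0.0355, 0.001, 0], "twist": 0}, {"travel": [0.0355, 0.001, 0], "twist": 0}])

```text
time_s: 18.77
eef_pos: [0.4351, 0.2985, 0.0759]
ee_rot: [0.998, -0.063, -0.0, 0.0]
wrist_force: [-0.5, -0.1, 0.1]
opening: 0.0305
```

Request:
send_rows(series=[{"travel": [0, 0, -0.003], "twist": 0}, {"travel": [0, 0, -0.008], "twist": 0}, {"travel": [0, 0, -0.013], "twist": 0}, {"travel": [0, 0, -0.018], "twist": 0}, {"travel": [0, 0, -0.022], "twist": 0}, {"travel": [0, 0, -0.025], "twist": 0}, {"travel": [0, 0, -0.026], "twist": 0}, {"travel": [0, 0, -0.026], "twist": 0}])

```text
time_s: 19.43
eef_pos: [0.4351, 0.2985, 0.0497]
ee_rot: [0.998, -0.063, -0.0, 0.0]
wrist_force: [-0.6, 0.4, -2.0]
opening: 0.0299
```

Request:
send_rows(series=[{"travel": [0, 0, -0.0005], "twist": 0}, {"travel": [0, 0, -0.001], "twist": 0}, {"travel": [0, 0, -0.0015], "twist": 0}, {"travel": [0, 0, -0.0015], "twist": 0}, {"travel": [0, 0, -0.0015], "twist": 0}])

```text
time_s: 19.85
eef_pos: [0.4354, 0.2986, 0.0487]
ee_rot: [0.998, -0.063, 0.0, -0.0]
wrist_force: [0.9, -0.3, -0.6]
opening: 0.0299
```

```bash
python3 - <<'E'
from h import *
np.set_printoptions(precision=4,suppress=True)
st=arm.read_state();P=st['eef_pos'];print(P,st['ee_rot'],st['opening'],st['time_s'],st['wrist_force'],st['torque'])
for n in ('scene','top'):
    c=shot(n,n+'2'); print(n,proj(c,[[.5407,.2828,.022],[.5407,.2828,.04],P]))
E
```

```text
[0.4354 0.2986 0.0487] [ 0.998  -0.0626  0.     -0.    ] 0.02991319376250382 19.85 [ 0.8528 -0.2562 -0.5973] [ 0.0245  0.0348 -0.022 ]
scene [[308.4582 204.094 ]
 [309.2952 200.98  ]
 [305.6832 172.8393]]
top [[193.4664 189.261 ]
 [192.6625 188.7654]
 [187.6493 219.9798]]
```

Request:
send_rows(series=[{"travel": [0, 0, -0.0004], "twist": 0}, {"travel": [0, 0, -0.0008], "twist": 0}, {"travel": [0, 0, -0.0008], "twist": 0}])

```text
time_s: 20.2
eef_pos: [0.4354, 0.2986, 0.0478]
ee_rot: [0.998, -0.063, 0.0, -0.0]
wrist_force: [0.3, 0.5, -0.3]
opening: 0.03
```

Request:
send_rows(series=[{"travel": [0, 0, 0], "twist": 0}, {"travel": [0, 0, 0], "twist": 0}, {"travel": [0, 0, 0], "twist": 0}, {"travel": [0, 0, 0], "twist": 0}, {"travel": [0, 0, 0], "twist": 0}, {"travel": [0, 0, 0], "twist": 0}], jaw=0.637)

```text
time_s: 20.7
eef_pos: [0.4353, 0.2986, 0.0478]
ee_rot: [0.998, -0.063, -0.0, 0.0]
wrist_force: [-0.2, 0.1, -0.5]
opening: 0.0334
```

Request:
send_rows(series=[{"travel": [-0.003, 0.0004, 0], "twist": 0}, {"travel": [-0.01, 0.0013, 0], "twist": 0}, {"travel": [-0.02, 0.0025, 0], "twist": 0}, {"travel": [-0.03, 0.0038, 0], "twist": 0}, {"travel": [-0.042, 0.0053, 0], "twist": 0}, {"travel": [-0.05, 0.0063, 0], "twist": 0}, {"travel": [-0.05, 0.0063, 0.003], "twist": 0}, {"travel": [-0.05, 0.0063, 0.01], "twist": 0}])

```text
time_s: 21.37
eef_pos: [0.3843, 0.3048, 0.0576]
ee_rot: [0.998, -0.062, -0.001, 0.001]
wrist_force: [0.6, 0.1, -0.9]
opening: 0.0331
```

```bash
python3 - <<'E'
from h import *
np.set_printoptions(precision=4,suppress=True)
st=arm.read_state();P=st['eef_pos'];print(P,st['ee_rot'],st['opening'],st['time_s'],st['wrist_force'],st['torque'])
w=shot('wrist','w15');print(proj(w,[[.5407,.2828,.022],[.5407,.2828,.04]]))
g=cv2.imread('pics/w15.png').max(2)
for v in range(0,200,8): 
    r=g[v,215:310]; print(v,' '.join('%d'%x for x in r[::2]))
E
```

```text
[0.3843 0.3048 0.0576] [ 0.9981 -0.0619 -0.0006  0.0006] 0.03305157777170924 21.3667 [ 0.5953  0.1306 -0.8992] [ 0.0847 -0.0255 -0.03  ]
[[265.2776 -72.9966]
 [265.7321 -93.7909]]
0 30 28 36 35 38 29 38 35 32 34 31 33 31 32 33 32 30 27 37 30 33 33 34 32 34 35 33 34 34 34 33 30 33 35 32 33 34 31 37 32 38 32 34 32 33 32 27 34
8 25 32 30 30 33 31 28 99 97 67 34 35 33 35 33 32 33 31 33 36 37 34 31 36 30 35 34 34 29 35 34 34 33 35 33 36 34 36 41 100 83 33 30 32 30 32 32 33
16 204 202 203 207 190 76 18 177 163 105 45 31 33 35 31 29 33 34 32 36 34 30 32 33 33 32 34 34 31 33 35 37 33 32 28 36 28 68 106 141 164 78 30 33 34 20 126 194
24 203 203 203 204 207 206 205 191 161 117 48 203 204 199 67 19 30 32 31 26 34 30 33 30 37 36 31 35 30 33 35 31 30 36 32 29 18 86 94 160 143 159 203 204 204 205 204 202
32 205 201 203 204 202 203 206 190 165 128 53 164 203 200 202 202 203 203 204 203 205 202 201 205 204 203 203 201 202 203 200 199 107 106 109 108 112 55 96 178 121 109 110 110 111 108 112 107
40 203 203 204 204 202 200 203 186 169 149 74 99 204 202 204 202 201 202 203 202 200 204 205 205 206 202 2
[... 3076 characters left out ...]
17 213 215 221 221 196 204 200 196 195 220 219 222 224 220 215 214 213 221 169 162 163 162 224 222 224 223 224 232
176 231 227 227 230 243 245 157 166 146 113 219 219 220 222 224 224 224 218 207 209 210 214 221 203 206 206 207 205 199 212 207 207 206 207 211 218 221 220 152 160 163 159 226 229 226 222 222 226
184 228 228 229 244 245 246 156 167 170 62 245 241 242 245 222 220 218 216 215 212 204 205 214 195 196 189 192 198 204 226 225 219 214 216 219 222 222 225 155 163 162 175 223 223 221 225 129 138
192 224 224 225 228 245 246 215 162 170 64 252 244 245 244 223 225 226 226 223 220 215 215 215 211 185 191 192 192 188 216 219 220 223 222 220 220 223 223 155 164 161 214 222 220 219 213 116 125
```

The jaws are empty: the mount was released and the jaws backed clear of it. Carrying the forceps back to the mat.

Request:
send_rows(series=[{"travel": [0, -0.008, 0.005], "twist": 0}, {"travel": [0, -0.024, 0.012], "twist": 0}, {"travel": [0.003, -0.048, 0.02], "twist": 0}, {"travel": [0.01, -0.074, 0.02], "twist": 0.02}, {"travel": [0.02, -0.102, 0.02], "twist": 0.04}, {"travel": [0.034, -0.13, 0.02], "twist": 0.06}, {"travel": [0.05, -0.158, 0.02], "twist": 0.08}, {"travel": [0.066, -0.186, 0.02], "twist": 0.1}])

```text
time_s: 22.08
eef_pos: [0.4522, 0.1165, 0.0784]
ee_rot: [1.0, -0.013, 0.0, 0.0]
wrist_force: [0.1, 0.8, 0.2]
opening: 0.0335
```

Request:
send_rows(series=[{"travel": [0.016, -0.028, 0], "twist": 0.025}, {"travel": [0.03, -0.054, 0], "twist": 0.025}, {"travel": [0.043, -0.076, 0], "twist": 0.025}, {"travel": [0.052, -0.092, -0.006], "twist": 0.025}, {"travel": [0.057, -0.1, -0.014], "twist": 0.025}, {"travel": [0.057, -0.101, -0.024], "twist": 0.025}, {"travel": [0.057, -0.101, -0.034], "twist": 0.025}, {"travel": [0.057, -0.101, -0.042], "twist": 0.025}])

```text
time_s: 22.75
eef_pos: [0.507, 0.019, 0.0344]
ee_rot: [1.0, 0.001, -0.001, -0.0]
wrist_force: [-0.2, -0.5, -0.2]
opening: 0.033
```

Request:
send_rows(series=[{"travel": [0, 0, -0.004], "twist": 0}, {"travel": [0, 0, -0.007], "twist": 0}, {"travel": [0, 0, -0.009], "twist": 0}, {"travel": [0, 0, -0.01], "twist": 0}, {"travel": [0, 0, -0.011], "twist": 0}, {"travel": [0, 0, -0.011], "twist": 0}])

```text
time_s: 23.25
eef_pos: [0.5085, 0.0181, 0.0249]
ee_rot: [1.0, -0.0, 0.0, -0.0]
wrist_force: [0.3, 0.1, -1.0]
opening: 0.0332
```

Request:
send_rows(series=[{"travel": [0, 0, 0], "twist": 0}, {"travel": [0, 0, 0], "twist": 0}, {"travel": [0, 0, 0], "twist": 0}, {"travel": [0, 0, 0], "twist": 0}, {"travel": [0, 0, 0], "twist": 0}, {"travel": [0, 0, 0.01], "twist": 0}, {"travel": [0, 0, 0.035], "twist": 0}, {"travel": [0, 0, 0.07], "twist": 0}], jaw=0.4)

```text
time_s: 23.92
eef_pos: [0.5063, 0.0179, 0.0941]
ee_rot: [1.0, 0.0, -0.003, 0.0]
wrist_force: [0.4, -0.3, 0.8]
opening: 0.0553
```

Request:
send_rows(series=[{"travel": [0, 0.01, 0.035], "twist": 0}, {"travel": [0.005, 0.03, 0.07], "twist": 0}, {"travel": [0.012, 0.055, 0.1], "twist": 0}, {"travel": [0.012, 0.08, 0.108], "twist": 0}, {"travel": [0.012, 0.1, 0.108], "twist": 0}, {"travel": [0.012, 0.102, 0.108], "twist": 0}, {"travel": [0.012, 0.102, 0.108], "twist": 0}, {"travel": [0.012, 0.102, 0.108], "twist": 0}])

```text
time_s: 24.58
eef_pos: [0.52, 0.1187, 0.2026]
ee_rot: [1.0, -0.0, -0.0, 0.001]
wrist_force: [-0.5, 0.1, -0.1]
opening: 0.055
```

```bash
python3 - <<'E'
from h import *
np.set_printoptions(precision=4,suppress=True)
st=arm.read_state();P=st['eef_pos'];print(P,st['opening'],st['time_s'],st['wrist_force'])
w=shot('wrist','w16');print(proj(w,[[.5407,.2828,.022],[.5407,.2828,.04],[.593,.208,.165],[.584,.136+.06,.165]]))
im=cv2.imread('pics/w16.png')[0:240,0:320]
cv2.imwrite('pics/v12.png',cv2.resize(im,(800,600),interpolation=cv2.INTER_CUBIC))
c=shot('scene','s3');print(proj(c,[[.593,.208,.165]]))
E
```

```text
[0.52   0.1187 0.2026] 0.05495280351142634 24.5833 [-0.4958  0.0704 -0.0871]
[[ 98.3898 158.4238]
 [ 89.5787 161.5121]
 [ 98.4264 106.8947]
 [121.5675 123.2843]]
[[295.1844 195.2081]]
```

View pics/v12.png

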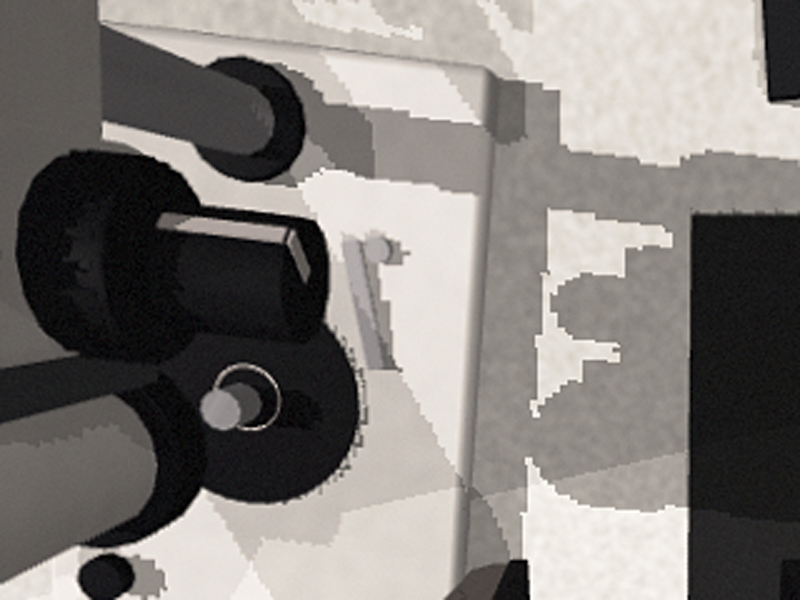

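The mount stands in the ring: its top is at v12 (221,409) and the ring centre at (247,398). The fine knob's white line runs from (165,221) to (292,236) on its rim. Next, the knob angle.

```bash
cat > knob.py <<'E'
from h import *
from scipy.optimize import least_squares
np.set_printoptions(precision=4,suppress=True)
S=np.array([.5407,.2828,0]);yaw=-.125
R=np.array([[np.cos(yaw),-np.sin(yaw),0],[np.sin(yaw),np.cos(yaw),0],[0,0,1]])
def W(p): return np.atleast_2d(p)@R.T+S
def line(th): return W([[.06+.014*np.sin(th),y,.165+.014*np.cos(th)] for y in (-.053,-.081)])
if __name__=='__main__':
    w=load('w16')
    for th in np.arange(0,1.3,.15): print(round(th,2),(proj(w,line(th))*2.5).ravel())
    f=np.linspace(0,2*np.pi,9)
    print('end rim',(proj(w,W([[.06+.014*np.sin(a),-.081,.165+.014*np.cos(a)] for a in f]))*2.5))
    print('knob centre',W([.06,-.067,.165]),W([.06,-.053,.165]),W([.06,-.081,.165]))
E
python3 knob.py
```

```text
0.0 [143.2501 265.8709 278.315  282.1576]
0.15 [143.419  255.4503 278.7682 271.7692]
0.3 [144.4877 245.2354 279.8794 261.5585]
0.45 [146.4267 235.5109 281.6178 251.8108]
0.6 [149.1777 226.5445 283.9319 242.7944]
0.75 [152.6566 218.575  286.7519 234.7504]
0.9 [156.7574 211.8039 289.993  227.8825]
1.05 [161.3581 206.3885 293.5599 222.351 ]
1.2 [166.3264 202.4384 297.3513 218.2689]
end rim [[278.315  282.1576]
 [287.4822 233.0169]
 [307.0333 214.7062]
 [323.8676 235.0882]
 [329.3567 278.3099]
 [321.7365 321.4567]
 [304.5096 343.1176]
 [286.1383 328.7096]
 [278.315  282.1576]]
knob centre [[0.5919 0.2088 0.165 ]] [[0.5936 0.2227 0.165 ]] [[0.5901 0.195  0.165 ]]
```

The knob angle is about 0.78 rad, leaning back. I'll rub its top toward the robot with the tip of one finger, by about 11 mm, the finger being well outside the coarse knob. First go above it.

Request:
send_rows(series=[{"travel": [0, 0, 0.02], "twist": -0.06}, {"travel": [0.01, 0.005, 0.04], "twist": -0.125}, {"travel": [0.03, 0.02, 0.04], "twist": -0.125}, {"travel": [0.055, 0.035, 0.04], "twist": -0.125}, {"travel": [0.07, 0.046, 0.04], "twist": -0.125}, {"travel": [0.072, 0.049, 0.025], "twist": -0.125}, {"travel": [0.072, 0.049, 0.012], "twist": -0.125}, {"travel": [0.072, 0.049, 0.005], "twist": -0.125}], jaw=0.348, newtons=40)

```text
time_s: 25.35
eef_pos: [0.5912, 0.1672, 0.205]
ee_rot: [0.998, -0.063, -0.002, 0.001]
wrist_force: [-0.1, -0.1, -0.7]
opening: 0.0598
```

Request:
send_rows(series=[{"travel": [0, 0, 0], "twist": 0}, {"travel": [0, 0, 0], "twist": 0}, {"travel": [0, 0, 0], "twist": 0}, {"travel": [0, 0, 0], "twist": 0}])

```text
time_s: 25.68
eef_pos: [0.5926, 0.1686, 0.2087]
ee_rot: [0.998, -0.063, 0.001, -0.0]
wrist_force: [0.0, 0.2, 0.1]
opening: 0.0598
```

```bash
python3 - <<'E'
from knob import *
st=arm.read_state();P=st['eef_pos'];print(P,st['ee_rot'],st['opening'],st['time_s'],st['wrist_force'],(P-S)@R)
w=shot('wrist','w17');print('end rim',(proj(w,W([[.06+.014*np.sin(a),-.081,.165+.014*np.cos(a)] for a in np.linspace(0,2*np.pi,9)]))))
print(proj(w,line(.78)))
g=cv2.imread('pics/w17.png').max(2)
v0=int(proj(w,line(.78))[:,1].mean())
for v in range(max(v0-36,0),v0+60,6): print(v,' '.join('%d'%x for x in g[v,100:300:5]))
E
```

```text
[0.5926 0.1686 0.2087] [ 0.998  -0.0629  0.0006 -0.0001] 0.059776197811306636 25.6833 [0.0116 0.2414 0.0782] [ 0.0658 -0.1069  0.2087]
end rim [[216.4549 244.7697]
 [216.7525 226.5037]
 [218.6095 214.5272]
 [220.7405 215.5601]
 [221.9592 227.5456]
 [221.7265 243.7039]
 [220.1387 255.9323]
 [217.9434 257.0003]
 [216.4549 244.7697]]
[[169.6826 226.5636]
 [216.744  226.6208]]
190 109 104 97 94 97 98 96 100 100 97 212 208 210 207 210 210 207 211 212 210 152 155 237 236 236 236 235 236 235 135 149 145 149 148 241 146 143 154 146 143
196 107 103 99 94 95 98 99 98 97 95 205 212 161 217 211 210 208 207 208 210 150 149 246 236 236 236 236 236 237 137 145 149 146 146 232 230 144 153 157 145
202 136 103 99 99 98 96 98 96 77 8 17 7 8 12 20 25 21 216 207 205 211 155 112 239 236 237 237 236 237 141 148 150 149 145 232 232 228 231 233 234
208 119 103 101 100 97 98 97 54 20 14 12 9 16 10 18 20 21 18 16 208 208 153 92 218 235 236 236 236 235 142 147 145 148 149 234 228 228 149 148 147
214 142 105 99 96 95 95 100 19 15 17 13 13 17 11 11 15 15 12 10 15 3 0 0 0 96 235 236 236 236 141 151 150 145 146 233
[... 894 characters left out ...]
6 97 46 16 16 15 19 25 74 73 72 73 73 21 18 21 13 22 23 28 82 203 203 203 208 106 108 151 172 187 245 246 243 250 194 184
262 16 15 19 82 95 97 99 13 17 17 39 75 73 74 70 73 34 23 22 22 19 14 205 205 204 205 209 226 228 132 140 130 168 178 243 244 244 241 245 244
268 218 216 154 115 103 104 103 24 13 59 72 73 73 72 72 73 22 23 20 15 16 213 203 206 225 228 226 225 225 132 133 137 172 172 236 244 245 248 246 246
274 15 16 22 17 19 19 22 26 93 72 73 70 70 69 69 23 19 16 20 20 20 225 224 226 226 225 224 223 229 114 136 138 132 173 245 241 242 242 246 243
280 27 22 28 26 28 26 23 72 73 72 72 72 71 69 52 16 23 17 19 11 105 224 225 226 223 224 225 223 204 117 132 133 136 132 246 245 245 245 243 244
```

Request:
send_rows(series=[{"travel": [0, 0, -0.003], "twist": 0}, {"travel": [0, 0, -0.006], "twist": 0}, {"travel": [0, 0, -0.0085], "twist": 0}, {"travel": [0, 0, -0.0095], "twist": 0}, {"travel": [0, 0, -0.0095], "twist": 0}])

```text
time_s: 26.15
eef_pos: [0.5922, 0.1688, 0.1984]
ee_rot: [0.998, -0.063, -0.0, 0.0]
wrist_force: [-1.3, -1.5, 2.1]
opening: 0.0597
```

Request:
send_rows(series=[{"travel": [0, 0, -0.0007], "twist": 0}, {"travel": [0, 0, -0.0014], "twist": 0}, {"travel": [0, 0, -0.0014], "twist": 0}])

```text
time_s: 26.4
eef_pos: [0.5924, 0.1688, 0.1981]
ee_rot: [0.998, -0.063, 0.0, 0.0]
wrist_force: [-2.1, -1.6, 8.7]
opening: 0.0598
```

Request:
send_rows(series=[{"travel": [0, 0, -0.0005], "twist": 0}, {"travel": [0, 0, -0.001], "twist": 0}, {"travel": [0, 0, -0.001], "twist": 0}])

```text
time_s: 26.65
eef_pos: [0.5927, 0.1688, 0.1979]
ee_rot: [0.998, -0.063, 0.001, 0.0]
wrist_force: [-4.5, -2.2, 12.1]
opening: 0.0598
```

Contact at z = 0.198 with 12 N. Now drag 6 mm toward the robot and check.

Request:
send_rows(series=[{"travel": [-0.001, 0.0001, 0], "twist": 0}, {"travel": [-0.002, 0.0003, 0], "twist": 0}, {"travel": [-0.003, 0.0004, 0], "twist": 0}, {"travel": [-0.004, 0.0005, 0], "twist": 0}, {"travel": [-0.005, 0.0006, 0], "twist": 0}, {"travel": [-0.006, 0.0008, 0], "twist": 0}, {"travel": [-0.006, 0.0008, 0], "twist": 0}])

```text
time_s: 27.23
eef_pos: [0.5894, 0.1691, 0.1981]
ee_rot: [0.998, -0.063, 0.004, -0.001]
wrist_force: [3.9, -2.1, 7.4]
opening: 0.0602
```

```bash
cat > ang.py <<'E'
from knob import *
import sys
w=shot('wrist',sys.argv[1]);st=arm.read_state();print(st['eef_pos'],st['wrist_force'],st['time_s'])
g=cv2.imread('pics/'+sys.argv[1]+'.png').max(2)
for th in np.arange(-.3,1.05,.15): print(round(th,2),proj(w,line(th))[1],proj(w,line(th))[0])
c=proj(w,W([.06,-.081,.165]))[0]
u0=int(c[0])-34;v0=int(c[1])-26
for v in range(v0,v0+56,2): print(v,' '.join('%3d'%x for x in g[v,u0:u0+42:2]))
print(u0)
E
python3 ang.py w18
```

```text
[0.5895 0.1691 0.1981] [ 3.8627 -1.3361  7.4866] 27.2833
-0.3 [214.5351 253.8198] [164.8481 253.7223]
-0.15 [214.2761 250.818 ] [164.326  250.7263]
0.0 [214.0897 247.4735] [163.9511 247.3888]
0.15 [213.9817 243.8737] [163.7354 243.7971]
0.3 [213.9558 240.1161] [163.6861 240.0481]
0.45 [214.0128 236.3038] [163.8048 236.2449]
0.6 [214.1508 232.5416] [164.0875 232.4919]
0.75 [214.3654 228.9316] [164.5253 228.8907]
0.9 [214.6496 225.5689] [165.1041 225.5363]
1.05 [214.9948 222.5381] [165.806  222.5129]
211  28  22  26  17 105 212 202 209 209 215 150 152 151 119 117 113 214 239 239 238 239
213  24  28  21  24  23 102 126 214 211 212 157 154 153 155 118 116 219 213 238 238 237
215  16  18  18  21  22  14  52 105 105 104  94  79  81  76  61  57 110 161 213 239 237
217  11  16  10  17  17   9  15  18  14  17  14  19  12  15  12  20  10  10 109 210 237
219  19   5  14  11  18  19  17  16  15  17  18  13  18  19  15  15  18  19   0 211 240
221  22  18  18  21  19  22  22  22  21  13  20  16  17  24  20  18  12  14   7 215 207
223  20  19  20  21  22  19  16  19  20  15  21  21  17  18  16  15 
[... 1171 characters left out ...]
  59  26  26  17  21  21  23  23  25  25  22  21  26  27  22  20  21  15 214 210
253  75  27  20  22  25  20  21  24  24  21  16  18  22  23  19  21  22  18   1 212 209
255  45  20  18  24  23  22  26  24  26  24  22  25  22  23  20  25  27  15  57 210 208
257  24  21  25  21  11  16  21  19  19  23  22  21  22  29  28  24  27  17  79 208 207
259  24  21  23  17  21  18  13  27  24  26  21  17  23  23  27  28  26  17 216 204 206
261  23  28  13  17  22  24  21  22  27  25  28  24  50  46  48  51  48  90 210 204 205
263  24  21  22  19  15  19  27  18  26  24  21  11 215 214 214 216 214 210 206 206 204
265  21  19  21  19  15  17  22  21  27  19  17  55 212 204 207 210 207 206 208 204 206
183
```

The line moved from about 0.78 to 0.58 with no slip. Continue 8 mm.

Request:
send_rows(series=[{"travel": [-0.001, 0.0001, 0], "twist": 0}, {"travel": [-0.0022, 0.0003, 0], "twist": 0}, {"travel": [-0.0034, 0.0004, 0], "twist": 0}, {"travel": [-0.0046, 0.0006, 0], "twist": 0}, {"travel": [-0.0058, 0.0007, 0], "twist": 0}, {"travel": [-0.007, 0.0009, 0], "twist": 0}, {"travel": [-0.008, 0.001, 0], "twist": 0}, {"travel": [-0.008, 0.001, 0], "twist": 0}])

```text
time_s: 27.95
eef_pos: [0.5815, 0.1701, 0.198]
ee_rot: [0.998, -0.063, 0.004, -0.001]
wrist_force: [3.3, -1.7, 6.8]
opening: 0.0601
```

```bash
python3 ang.py w19
```

```text
[0.5815 0.1702 0.1981] [ 3.6927 -2.4355  6.7966] 28.0
-0.3 [213.9567 240.5444] [163.6895 240.4764]
-0.15 [213.6924 237.4344] [163.1569 237.3729]
0.0 [213.5025 233.9976] [162.7753 233.9437]
0.15 [213.3931 230.3246] [162.5569 230.2792]
0.3 [213.3678 226.5151] [162.509  226.4788]
0.45 [213.4274 222.674 ] [162.6331 222.6469]
0.6 [213.5699 218.9071] [162.9251 218.8891]
0.75 [213.7908 215.3164] [163.3756 215.3072]
0.9 [214.0829 211.9963] [163.9702 211.9952]
1.05 [214.4372 209.0301] [164.6904 209.0361]
199  21   3 160 103 210 208 208 207 210 184 152 153 149 115 119 107 242 238 239 237 238
201  26  25  24  46 218 208 211 213 215 219 155 156 154 116 120 117 252 243 241 238 238
203  12   4  13  15   8   9   1   9   3   4  10   1   8   8   7   9   1   0 125 239 239
205  17  18  16   5  15  14  20  22  19  17  20  21  12  17  11  16  11  16   0 245 238
207  20  15  17  18  15  17  17  19  21  21  19  19  21  20  21  16  11  17   9 252 238
209  20  18  19  23  21  20  16  22  19  20  16  25  16  20  19  22  19   3  15 255 238
211  16  15  20  22  18  22  20  25  21  16  22  19  17  22  25  15  18
[... 1168 characters left out ...]
  72  75  71  75  23  24  24  20  22  26  24  24  24  21  27  22  17  10 220 206
241  70  71  73  72  61  21  16  23  23  27  21  21  25  22  25  22  24  11   6 218 210
243  75  71  70  72  25  25  17  22  19  26  25  22  22  22  22  21  25  19  11 216 209
245  71  73  74  62  20  23  20  21  18  24  22  19  21  22  16  22  18  15  14 216 208
247  72  73  74  31  18  22  23  23  23  19  19  24  23  16  15  18  15  13 175 208 208
249  76  77  61  19  22  20  23  28  25  24  18  16  20  88 102 102 102 132 213 208 206
251  71  76  31  17  22  25  23  21  24  18  23  22  16 164 211 208 209 209 207 206 208
253  73  47  21  22  20  24  24  17  22  27  24  26  23 164 210 204 207 208 209 207 208
182
```

The line centre is now at row 234, which matches θ ≈ 0. Lift straight off and re-measure with the knob's silhouette as a check.

Request:
send_rows(series=[{"travel": [0, 0, 0.002], "twist": 0}, {"travel": [0, 0, 0.006], "twist": 0}, {"travel": [0, 0, 0.015], "twist": 0}, {"travel": [0, 0, 0.03], "twist": 0}, {"travel": [0, -0.02, 0.04], "twist": 0}, {"travel": [0, -0.05, 0.04], "twist": 0}, {"travel": [0, -0.06, 0.04], "twist": 0}, {"travel": [0, -0.06, 0.04], "twist": 0}])

```text
time_s: 28.67
eef_pos: [0.5785, 0.1073, 0.236]
ee_rot: [0.998, -0.065, -0.0, 0.001]
wrist_force: [-0.5, 0.3, 0.3]
opening: 0.0604
```

```bash
python3 - <<'E'
from knob import *
w=shot('wrist','w20');st=arm.read_state();print(st['eef_pos'],st['wrist_force'],st['time_s'])
g=cv2.imread('pics/w20.png').max(2)
y=-.070
P=lambda th:proj(w,W([.06+.014*np.sin(th),y,.165+.014*np.cos(th)]))[0]
th=np.linspace(-2.5,2.5,101);q=np.array([P(t) for t in th]);print('silh',q[q[:,1].argmin()],q[q[:,1].argmax()])
for t in np.arange(-.3,.61,.15): print(round(t,2),P(t))
u=int(round(P(0)[0]))
for uu in (u-8,u-3,u+2): print(uu,[(v,int(g[v,uu])) for v in range(int(q[:,1].min())-10,int(q[:,1].max())+12)])
E
```

```text
[0.5782 0.1098 0.2359] [0.528  0.141  0.3704] 28.7167
silh [119.8037 192.8141] [119.0502 232.5468]
-0.3 [112.4104 224.8369]
-0.15 [111.7312 222.2135]
0.0 [111.2394 219.3414]
0.15 [110.95   216.2943]
0.3 [110.8718 213.1525]
0.45 [111.0072 209.9996]
0.6 [111.352  206.9196]
103 [(182, 205), (183, 205), (184, 207), (185, 211), (186, 107), (187, 14), (188, 25), (189, 28), (190, 25), (191, 23), (192, 23), (193, 24), (194, 15), (195, 15), (196, 16), (197, 9), (198, 21), (199, 20), (200, 21), (201, 20), (202, 21), (203, 19), (204, 18), (205, 28), (206, 27), (207, 27), (208, 24), (209, 22), (210, 22), (211, 21), (212, 25), (213, 27), (214, 27), (215, 24), (216, 62), (217, 156), (218, 208), (219, 203), (220, 211), (221, 216), (222, 109), (223, 18), (224, 27), (225, 23), (226, 27), (227, 22), (228, 24), (229, 24), (230, 18), (231, 5), (232, 32), (233, 43), (234, 18), (235, 24), (236, 23), (237, 23), (238, 20), (239, 25), (240, 30), (241, 21), (242, 22), (243, 21)]
108 [(182, 206), (183, 207), (184, 209), (185, 158), (186, 12), (187, 21), (188, 23), (189, 31), (190, 23), (191, 26), (192, 24), (1
[... 565 characters left out ...]
]
113 [(182, 207), (183, 208), (184, 217), (185, 56), (186, 19), (187, 25), (188, 28), (189, 30), (190, 26), (191, 27), (192, 29), (193, 22), (194, 11), (195, 16), (196, 12), (197, 14), (198, 18), (199, 17), (200, 23), (201, 14), (202, 16), (203, 23), (204, 20), (205, 23), (206, 23), (207, 22), (208, 25), (209, 27), (210, 24), (211, 25), (212, 22), (213, 30), (214, 26), (215, 24), (216, 70), (217, 173), (218, 229), (219, 223), (220, 226), (221, 217), (222, 111), (223, 20), (224, 22), (225, 22), (226, 23), (227, 23), (228, 25), (229, 19), (230, 17), (231, 18), (232, 42), (233, 111), (234, 160), (235, 136), (236, 19), (237, 22), (238, 25), (239, 25), (240, 24), (241, 22), (242, 28), (243, 24)]
```

The fine focus is at about 0.00 rad (line centre row 219.3, as predicted for zero). Last check of the forceps from above the mat.

Request:
send_rows(series=[{"travel": [-0.02, -0.02, 0], "twist": 0.06}, {"travel": [-0.045, -0.045, 0], "twist": 0.125}, {"travel": [-0.07, -0.07, 0], "twist": 0.125}, {"travel": [-0.09, -0.085, -0.01], "twist": 0.125}, {"travel": [-0.102, -0.09, -0.02], "twist": 0.125}, {"travel": [-0.102, -0.09, -0.032], "twist": 0.125}, {"travel": [-0.102, -0.09, -0.032], "twist": 0.125}, {"travel": [-0.102, -0.09, -0.032], "twist": 0.125}])

```text
time_s: 29.38
eef_pos: [0.4762, 0.0223, 0.2037]
ee_rot: [1.0, 0.001, -0.001, -0.0]
wrist_force: [0.7, -0.5, 0.5]
opening: 0.06
```

```bash
python3 - <<'E'
from h import *
np.set_printoptions(precision=4,suppress=True)
w=shot('wrist','w21');st=arm.read_state();print(st['eef_pos'],st['ee_rot'],st['time_s'],st['wrist_force'])
g=cv2.imread('pics/w21.png').max(2)
for v in (60,80,100,120,140):
    r=g[v,215:310].astype(int); c=np.where(r>90)[0]+215; print(v,c.tolist(), onz(w,c[0],v,.014)[:2],onz(w,c[-1],v,.014)[:2])
for v in range(176,232,3): c=np.where(g[v,240:285]>150)[0]+240; print(v,(c.min(),c.max()) if len(c) else 0, onz(w,262,v,.014)[0])
print('mat',[onz(w,*p,.002)[:2] for p in [(177,41),(328,40)]])
for n in('top','scene'):
    c=shot(n,n+'9')
    a=cv2.imread('pics/%s.png'%{'top':'t0','scene':'s0'}[n]);b=cv2.imread('pics/%s9.png'%n);d=cv2.absdiff(a,b).max(2)
    k,l,s,ce=cv2.connectedComponentsWithStats((d>50).astype(np.uint8));print(n,[(s[i,:5].tolist()) for i in range(1,k) if s[i,4]>15])
E
```

```text
[0.4768 0.0222 0.2042] [ 1.      0.0009  0.0001 -0.0004] 29.4333 [-0.6978 -0.283  -0.3159]
60 [246, 247, 248, 285, 286, 287] [0.5906 0.0369] [ 0.5907 -0.0026]
80 [246, 247, 285, 286, 287, 288] [0.5722 0.037 ] [ 0.5723 -0.0039]
100 [245, 246, 247, 286, 287] [0.5533 0.0382] [ 0.5534 -0.0033]
120 [247, 248, 284, 285, 286] [0.5339 0.0364] [ 0.534  -0.0027]
140 [248, 249, 250, 282, 283, 284] [0.5139 0.0355] [ 0.514  -0.0011]
176 0 0.47647448914852125
179 (np.int64(254), np.int64(255)) 0.47325302815962567
182 (np.int64(255), np.int64(276)) 0.47001607177917437
185 (np.int64(256), np.int64(275)) 0.4667634634759269
188 (np.int64(258), np.int64(274)) 0.46349504478493975
191 (np.int64(259), np.int64(272)) 0.46021065527287225
194 (np.int64(260), np.int64(260)) 0.45691013250259604
197 (np.int64(260), np.int64(270)) 0.4535933119970886
200 (np.int64(260), np.int64(270)) 0.4502600272025923
203 (np.int64(260), np.int64(270)) 0.44691010945102116
206 (np.int64(260), np.int64(270)) 0.4435433879215942
209 (np.int64(260), np.int64(270)) 0.4401596896016757
212 (np.int64(260), np.int64(270)) 0.4367588392468
[... 611 characters left out ...]
1, 337, 56, 9, 221], [301, 339, 27, 21, 198], [308, 343, 61, 41, 1906], [450, 343, 40, 10, 272], [270, 361, 28, 11, 58], [278, 370, 13, 14, 26], [429, 371, 63, 10, 425], [296, 376, 12, 8, 31], [369, 378, 57, 6, 171]]
scene [[200, 2, 11, 17, 93], [156, 4, 19, 22, 151], [212, 5, 8, 13, 45], [184, 9, 11, 16, 52], [195, 32, 17, 5, 35], [188, 41, 4, 13, 19], [204, 65, 38, 56, 782], [0, 68, 19, 23, 252], [97, 95, 44, 3, 79], [20, 101, 52, 10, 200], [17, 119, 38, 8, 121], [85, 118, 44, 3, 82], [184, 118, 75, 54, 1963], [221, 193, 7, 9, 30], [340, 193, 9, 3, 21], [0, 195, 78, 22, 795], [96, 195, 67, 18, 492], [292, 195, 9, 3, 19], [126, 212, 13, 58, 241], [139, 244, 3, 10, 17], [203, 261, 7, 6, 33]]
```

The forceps lie flat at the same spot as when first laid down, with grip near (0.522, 0.017) and mat centre near (0.521, 0.027). The robot is clear of everything, so I'll hand in.

```bash
python3 -c "
from h import *
print(finish_job())"
```

```text
the job is handed in; nothing more can be done
None
```

I handed the job in at about 29.4 s of robot time. The tall mount stands under the lens, the forceps are back on the mat, and the fine focus is at mid-travel. `finish_job()` gave no verdict, so the results below are my own measurements.

**What I did**
- **Forceps:** I lifted them by the heel from the tray, laid them on the small mat and took them again by the arms.
- **Failed first grip:** At 37 mm the arms pitched about 0.6 rad nose-up and the heel stayed down. I set them back and re-gripped 14 mm further back at 33.5 mm, and they then held level.
- **Mount:** I picked the tall mount up in the jaws, set it down in the ring on the stage, opened the jaws and drew them straight back.
- **Focus knob:** After laying the forceps back on the mat, I turned the fine knob by dragging one fingertip across its top. The fingertip was about 10 mm outside the coarse knob.

**Last checks**
- **Mount:** in an enlarged wrist picture it stood within about 1.5 mm of the ring centre, and its top was where an upright mount's should be. I did not look at it again after turning the knob.
- **Forceps:** they lie flat about 1 mm (x) and 10 mm (y) from the mat centre, in the same place as after the first laying-down.
- **Fine focus:** 0.00 rad (to about ±0.03) after the finger was lifted off, from about 0.78 at the start.
- **Robot:** in free air, with only noise on the wrist force.

**Not checked or in disagreement**
- **Coarse knob:** I did not measure its angle afterwards.
- **Other objects:** I only compared before-and-after camera images. The differences were mostly the arm, its shadows and the moved parts, and I did not trace each small one.
- **Wrist camera:** it read about 1–2 mm off in y from the arm's own pose, which I allowed for when placing the mount.

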